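# Unclip the roller shafts with a hooked pick

### The job

Swing the yellow cover of the roller carrier fully aside, then use the hooked pick, not your fingers, to pull every red-eyed retaining clip off its shaft. Lay all the clips in the white tray, press the pick's shank down into the fork clip of the grey stand until the blue sprung jaw has closed over it (handle on the rear rest), and swing the cover shut again. Leave the bottle, the piston and the grease pot where they stand.

Things in the scene. Friction and masses are not known exactly. Their poses are not given: they have to be found in the camera images.
- carrier: roller carrier, fixed block with a flat metal deck 124 (x) x 272 (y) mm, deck top 45 mm above the bench. Origin on the bench under the middle shaft; its -x side faces the robot and is open, the deck reaches 88 mm to -x and 34 mm to +x of the shafts; a 22 mm high rib stands behind the shafts at x = 27 mm
- post_1 (a point): foot of shaft end 1 (leftmost, 64 mm apart along the carrier's y), on its axis at deck level. Neck (groove) 18 mm dia and 10 mm high, head above it 28 mm dia, its top 23 mm over the deck. A shaft may carry a clip or be bare
- post_2 (a point): foot of shaft end 2 (middle, 64 mm apart along the carrier's y), on its axis at deck level. Neck (groove) 18 mm dia and 10 mm high, head above it 28 mm dia, its top 23 mm over the deck. A shaft may carry a clip or be bare
- post_3 (a point): foot of shaft end 3 (rightmost, 64 mm apart along the carrier's y), on its axis at deck level. Neck (groove) 18 mm dia and 10 mm high, head above it 28 mm dia, its top 23 mm over the deck. A shaft may carry a clip or be bare
- cover (a joint): angle of the yellow swivel cover, rad: 0 shut (over the shafts, against its stop, runs along the carrier's +y from the pivot), grows clockwise seen from above (free end swings away from the robot) to 1.8. From 1.3 it is clear of the clips and the pick. Stiff pivot (about 0.06 N m), stays where left; starts up to 0.25 ajar
- cover_pivot (a point): pivot screw axis of the cover, at the plate's underside, 79 mm above the bench, near the carrier's right end. The plate is 78 x 205 x 4 mm, and reaches 16 mm behind the pivot and 189 mm in front of it
- cover_knob (a point): top centre of the black knob on the cover, 105 mm from the pivot: upright, 17 mm dia, 29 mm tall above the plate (20 mm dia flange in its lowest 6 mm)
- clip_a: one of up to three identical retaining clips (or None), 68 x 38 x 14 mm, 80 g: steel U, whose two hinged spring arms straddle a shaft neck, and a red oblong pull eye. Origin: underside, centre of the U (on the shaft's axis and the deck when seated). +x runs from shaft to eye, z up. Eye: flat cheeks 8 mm thick, 14 mm high, x = 16 to 46 mm, 32 mm apart outside; 8 mm round end bar
- clip_b: as clip_a. Hole in the eye: x = 20 to 46 mm, 16 mm wide, centre x = 33 mm, where the hook goes down. The eye ends at x = 54 mm, the arms at x = -14 mm; the steel bridge between them is 38 mm wide. To lift a loose clip, grip across the eye at x = 33 mm
- clip_c: as clip_a. Pulled along its own +x with about 6 to 15 N the arms snap open round the neck and the clip slides off over the deck. It is clear of the shaft once moved 25 mm; about 33 mm is ideal, as the deck ends 88 mm in front of the shafts and the eye reaches 54 mm
- pick: hooked pick, 157 mm long, 130 g. Origin: centre of the handle's flat underside; +x runs from handle to hook, z is up. Orange and black handle 84 x 28 (y) x 36 mm high, flat sides; round steel shank 12 mm dia, axis 26 mm above the underside, from x = 42 to 102 mm; then a 7 mm dia hook bent straight down to 1.5 mm above the underside's level at x = 110 mm. It lies on its underside, hook down
- pick_grip (a point): middle of the handle, 22 mm above its underside: where to grip across y (28 mm)
- pick_tip (a point): lowest point of the hook
- pick_shank (a point): point on the shank's axis, x = 70 mm, that belongs in the fork
- stand: fixed grey stand with the fork clip, origin on the bench, base 160 x 70 x 8 mm. x = direction in which the hook points when the pick is stowed. Behind the fork a rest pad (18 mm long, at x = -57 mm, top 26 mm above the bench, cheeks 34 mm apart, 10 mm high) carries the rear of the handle, level
- fork_seat (a point): where pick_shank lies when stowed: shank axis 52 mm above the bench, 45 mm along the stand's x. The fork is 16 mm long in x; at its -y side a fixed wall 7 mm from the axis, at its +y side the sprung jaw; funnel mouth about 20 mm wide at 80 mm height. Enter from straight above, about 5 to 12 N; if it stops short, press on the shank beside the fork
- fork_jaw (a joint): angle of the blue sprung jaw, rad: 0 closed over the seat, grows to about 0.1 as the shank passes, springs back
- tray: white plastic tray, loose, 148 (x) x 208 (y) x 30 mm high, 350 g, floor about 5 mm thick, flat floor about 110 x 170 mm; origin centre of underside
- blue_bottle: bystander: blue bottle with red cap, 48 mm dia, 195 mm tall, origin centre of underside
- piston: bystander: grey piston, 67 x 64 x 51 mm, origin centre of underside
- grease_pot: bystander: yellow pot with a red lid, 40 mm dia, 38 mm tall, origin centre of underside

How it is judged:
By the outcome, as a careful person would: the job done as asked, in the order asked, and still so for the second after the job is handed in, with the robot touching nothing.
Of clip_a, clip_b, clip_c only 2 to 3 are there at a start; the rules pass over those that are not, and their reading is None.
At some moment in a run one of tray may be knocked a few centimetres aside while the robot is not near it.
Once in a run the grip may slacken for a moment while it holds something.
It also fails if it takes over 210 s, if anything falls off the work surface, if the arm or the gripper's body presses on something with over 40 N, if the wrist force passes 120 N, or if a joint passes its speed limit or range.

### The arm

A 7-joint arm with a two-finger parallel gripper is mounted at the origin on a cart in front of the work surface, level with it; the furniture and walls round the work are solid. World frame = base frame: x ahead of the robot, y to its left, z up, the work surface at z = 0. Lengths are in m, angles in rad, forces in N, time in s.
With the tool pointing down it reaches from about 0.425 to 0.875 m from the base axis. Payload 4.7 kg.
Tool frame: the origin (TCP) lies midway between the tips of the shut fingers; the grasp point (between the pads) lies 19 mm behind it; z points along the fingers, y is the line along which they close (so a half turn about z gives the same grasp; the last joint's range is limited). The gripper opens to 87 mm and grips with 3 to 60 N. Pads are 19 mm wide; open, the fingers measure 117 mm over their backs; the gripper's body (75 mm by 190 mm) begins 51 mm behind the grasp point.
Start: joints at [1.346, 0.321, -0.07, 1.45, 0.023, 1.371, -0.057], TCP at [0.154, -0.632, 0.223] pointing down, gripper open.
Joint ranges: [-2.86, 2.86], [-0.3, 2.09], [-1.38, 1.24], [0.06, 2.45], [-1.56, 4.7], [0.09, 2.05], [-2.69, 2.69]. Speed limits (rad/s): [2.57, 2.57, 3.14, 3.14, 3.14, 3.14, 3.14].

### API

Orientations are given as a rotation vector (axis times angle).
In Python, from bench import ctrl, cams, close_job gives the robot as it stands (ctrl), with the cameras (cams) and the job as plain functions.
- The arm moves only by the tool inch_along, called after ">>>" by a JSON object that holds its "api" and its "payload". Schema: {"type":"object","properties":{"offsets":{"type":"array","items":{"type":"array","items":{"type":"array","items":{"type":"number"},"minItems":5,"maxItems":5},"minItems":1,"maxItems":20},"minItems":1,"maxItems":1},"grip_force":{"type":"number"},"only":{"type":"string"},"quiet":{"type":"boolean"},"lines":{"type":"string"}},"required":["offsets"],"additionalProperties":false}. offsets is a list that holds a single list of rows (three levels of brackets), with 1 to 20 rows, each of 5 numbers: dx, dy, dz in m, then a turn about the tool's z in rad, then the opening from 0.0 (shut) to 1.0 (fully open); each row is the pose to reach, as a shift and turn from the pose commanded when the call began, along the tool's axes at that moment; what a row does not reach only later rows make up. A row lasts 1/10 s, in which the tool goes at most 0.05 m and 0.15 rad, less where a joint would pass 70% of its speed; a pose out of reach is approached as far as the arm can. The fingers move at their own pace and stop on an object; grip_force is the grip in N (left out, the last holds). Time passes only in rows, so rows that do not move let the fingers close. The tool returns the time, the measured TCP pose, the force, the opening and the grip force at its end. only (a regular expression) keeps the lines of the reply that match it, lines (a string "A,B") keeps lines A to B, and quiet returns only ok. Input that does not fit is refused with a message, and nothing moves.
- ctrl.get_state(): the state, without advancing time (a new reading comes with each control period).
- cams.get_image(name): name is "side" or "top" or "wrist"; returns the picture (420x560x3 uint8, red, green, blue); there is no depth.
- cams.camera_model(name): a dict with "vertical_fov" (degrees; the focal length in pixels is half the picture's height over the tangent of half this angle, whatever the lens; pixels are square), "cx", "cy" (the principal point, pixels), "rvec" (rotation vector, rad) and "tvec" (3), from world to camera coordinates, as OpenCV has them; the wrist camera has in their place "hand_eye" (4x4, takes a point from camera to tool coordinates, whose origin is the TCP and whose axes are the flange's). Camera axes: x right, y down, z forward; pixel columns grow to the right and rows downward; lengths in m; the calibration is good to about 2 mm. A picture is of the moment at which its call begins: read the wrist's pose just before it. camera_model takes no time and is no camera call.
- close_job(): hands the job in; it is judged then, once.
The state is a dict: "time": time; "joint_positions": joint angles; "qd": joint speeds; "joint_torque": joint torques, N m; "position": TCP position; "tool_rot": TCP orientation; "ft_force": force on the tool from outside, world axes, zero at the start; "torque": the same for the moment, N m; "grip_width": opening from 0.0 (shut) to 1.0 (fully open); "grip_force": force on a finger pad.
Only numpy, scipy, OpenCV 4.12 (cv2) and the standard library are available. Lean on these libraries where they do the work, as an engineer would, in place of code of your own. Each camera call takes 0.05 s, during which the arm holds its last target. There are 200 camera calls.

## Working session

There is one attempt and no reset: what is moved stays moved. The work goes in short steps, Python scripts to look and compute and a tool call to move; the robot and the scene stay as the last step left them, time stands still between calls to the robot, and variables do not carry over. Pictures are saved under pics/ and viewed, at most 14 in all, crops included, and the job is handed in when it is done.

```bash
ls; mkdir -p pics
```

Run:
```python
from bench import ctrl, cams, close_job
import cv2,numpy as np
s=ctrl.get_state();print({k:np.round(v,3).tolist() for k,v in s.items()})
for n in("top","side","wrist"):
    im=cams.get_image(n);cv2.imwrite(f"pics/{n}0.png",im[:,:,::-1]);m=cams.camera_model(n);print(n,{k:np.round(v,4).tolist() for k,v in m.items()})
```

```text
bench.py
pics
{'time': 0.0, 'joint_positions': [1.346, 0.322, -0.07, 1.452, 0.023, 1.371, -0.057], 'qd': [0.001, 0.002, -0.0, -0.002, 0.002, 0.001, -0.001], 'joint_torque': [-0.0, -49.129, -0.404, -31.253, -0.064, 0.044, 0.0], 'position': [0.154, -0.631, 0.221], 'tool_rot': [-3.117, -0.374, 0.0], 'ft_force': [-1.367, 0.267, -0.418], 'torque': [0.045, 0.015, -0.006], 'grip_force': 0.0, 'grip_width': 0.998}
top {'vertical_fov': 45.3935, 'cx': 279.9369, 'cy': 210.4987, 'rvec': [2.1403, -2.1521, 0.1739], 'tvec': [0.0273, 0.5851, 1.1922]}
side {'vertical_fov': 49.6145, 'cx': 287.0628, 'cy': 204.3544, 'rvec': [0.6617, -2.4494, 1.3923], 'tvec': [0.5207, 0.2413, 0.9557]}
wrist {'vertical_fov': 69.2959, 'cx': 274.5732, 'cy': 206.7577, 'hand_eye': [[-0.0006, -0.9699, -0.2433, 0.0656], [1.0, -0.0006, -0.0001, -0.0006], [-0.0, -0.2433, 0.9699, -0.1618], [0.0, 0.0, 0.0, 1.0]]}
```

View pics/top0.png

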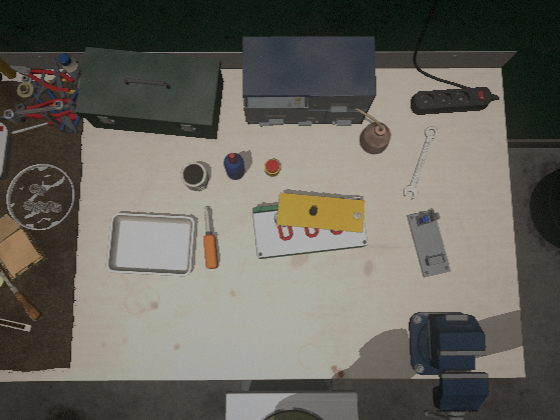

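View pics/side0.png

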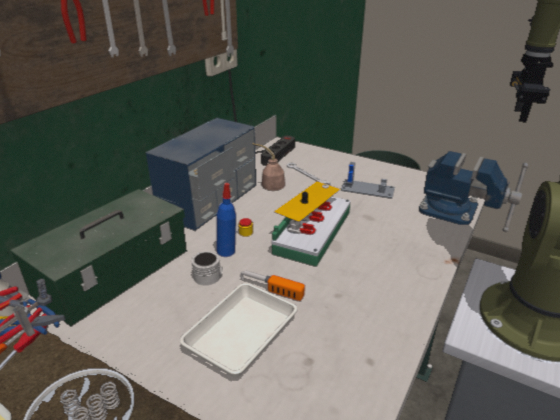

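Create h.py:
```python
from bench import ctrl, cams, close_job
import cv2,numpy as np
from scipy.spatial.transform import Rotation as R
def ray(n,uv,st=None):
    m=cams.camera_model(n);f=210/np.tan(np.radians(m["vertical_fov"])/2)
    d=np.array([(uv[0]-m["cx"])/f,(uv[1]-m["cy"])/f,1])
    if n=="wrist":
        T=np.array(m["hand_eye"]);p,r=st;Rt=R.from_rotvec(r).as_matrix()
        return Rt@T[:3,3]+p,Rt@T[:3,:3]@d
    Rc=R.from_rotvec(np.ravel(m["rvec"])).as_matrix();return -Rc.T@np.ravel(m["tvec"]),Rc.T@d
def onz(n,uv,z,st=None):
    o,d=ray(n,uv,st);return np.round(o+d*(z-o[2])/d[2],4)
def tri(*rays):
    A=0;b=0
    for o,d in rays:
        d=d/np.linalg.norm(d);P=np.eye(3)-np.outer(d,d);A=A+P;b=b+P@o
    x=np.linalg.solve(A,b);return np.round(x,4),[round(float(np.linalg.norm((np.eye(3)-np.outer(d,d)/(d@d))@(x-o))),4) for o,d in rays]
def proj(n,X,st=None):
    m=cams.camera_model(n);f=210/np.tan(np.radians(m["vertical_fov"])/2)
    if n=="wrist":
        T=np.array(m["hand_eye"]);Rt=R.from_rotvec(st[1]).as_matrix();c=T[:3,:3].T@(Rt.T@(np.array(X)-st[0])-T[:3,3])
    else: c=R.from_rotvec(np.ravel(m["rvec"])).as_matrix()@X+np.ravel(m["tvec"])
    return np.round([f*c[0]/c[2]+m["cx"],f*c[1]/c[2]+m["cy"]],1)
def pose():
    s=ctrl.get_state();return np.array(s["position"]),np.array(s["tool_rot"])
def snap(n,name):
    st=pose();im=cams.get_image(n)[:,:,::-1];cv2.imwrite(f"pics/{name}.png",im)
    print(name,[np.round(v,4).tolist() for v in st]);return im,st
def crop(im,x0,y0,x1,y1,k):
    c=cv2.resize(im[y0:y1,x0:x1],None,fx=k,fy=k,interpolation=cv2.INTER_CUBIC)
    st=20
    for x in range((x0//st+1)*st,x1,st):
        cv2.line(c,((x-x0)*k,0),((x-x0)*k,6),(0,0,255),1);cv2.putText(c,str(x),((x-x0)*k+2,12),0,.35,(0,0,255),1)
    for y in range((y0//st+1)*st,y1,st):
        cv2.line(c,(0,(y-y0)*k),(6,(y-y0)*k),(0,0,255),1);cv2.putText(c,str(y),(8,(y-y0)*k+4),0,.35,(0,0,255),1)
    return c
def go(target,yaw=None):
    "shift in tool axes to world target, and turn to put tool x axis at yaw"
    p,r=pose();M=R.from_rotvec(r).as_matrix();d=M.T@(np.array(target)-p)
    cur=np.arctan2(M[1,0],M[0,0]);t=0 if yaw is None else -(yaw-cur)
    t=(t+np.pi)%(2*np.pi)-np.pi
    print("shift",np.round(d,4),"turn",np.round(t,3),"xaxis yaw",round(cur,3),"tilt z",np.round(M[:,2],3))
```

Run:
```python
from h import *
im=cv2.imread("pics/top0.png");s=cv2.imread("pics/side0.png")
a=crop(im,190,180,460,280,2);b=crop(s,170,170,440,360,1)
a=crop(im,195,185,460,280,3)[:, :795]
b=crop(s,180,155,400,305,2)
W=np.zeros((a.shape[0]+b.shape[0],800,3),np.uint8);W[:a.shape[0],:a.shape[1]]=a;W[a.shape[0]:,:b.shape[1]]=b
cv2.imwrite("pics/m1.png",W);print(W.shape)
```

```text
(585, 800, 3)
```

View pics/m1.png

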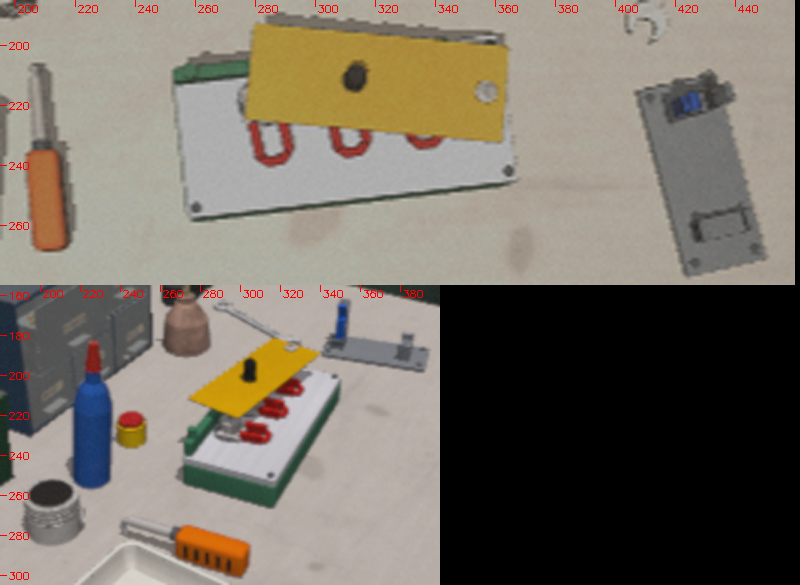

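Run:
```python
from h import *
t=lambda x,y:(195+x/3,185+y/3)
s=lambda x,y:(180+x/2,155+(y-285)/2)
print("knob",tri(ray("top",t(355,73)),ray("side",s(249,362))))
print("pivot",onz("top",t(486,91),.083))
for n,c in dict(dFL=(191,217),dFR=(516,180),dBL=(176,83),e1=(273,150),e2=(350,140),e3=(424,135)).items(): print(n,onz("top",t(*c),.05))
for n,c in dict(rear=(52,250),fr=(41,148),tip=(38,66)).items(): print("pick",n,onz("top",t(*c),.03))
for n,c in dict(a=(637,92),b=(688,275),c=(765,258),jaw=(688,103),padc=(720,223)).items(): print("stand",n,onz("top",t(*c),.008))
print("jaw",tri(ray("top",t(688,103)),ray("side",s(342,305))))
for c in [(108,272),(113,212),(196,214),(193,276)]: print("tray",onz("top",c,.03))
go([.5,0,.3],0)
```

```text
knob (array([ 0.5787, -0.0528,  0.1093]), [0.0011, 0.0011])
pivot [ 0.5668 -0.1593  0.083 ]
dFL [0.4702 0.0763 0.05  ]
dFR [ 0.4986 -0.1869  0.05  ]
dBL [0.5794 0.0886 0.05  ]
e1 [0.524  0.0098 0.05  ]
e2 [ 0.5318 -0.0529  0.05  ]
e3 [ 0.5356 -0.1132  0.05  ]
pick rear [0.4452 0.1903 0.03  ]
pick fr [0.5288 0.2005 0.03  ]
pick tip [0.5972 0.204  0.03  ]
stand a [ 0.5761 -0.2996  0.008 ]
stand b [ 0.4223 -0.3352  0.008 ]
stand c [ 0.4359 -0.4002  0.008 ]
stand jaw [ 0.5665 -0.3424  0.008 ]
stand padc [ 0.4652 -0.3641  0.008 ]
jaw (array([ 0.5578, -0.3183,  0.0861]), [0.002, 0.002])
tray [0.4377 0.4444 0.03  ]
tray [0.5857 0.4387 0.03  ]
tray [0.5797 0.2327 0.03  ]
tray [0.4268 0.2371 0.03  ]
shift [ 0.4859 -0.5314 -0.0776] turn 0.239 xaxis yaw 0.239 tilt z [-0.     0.001 -1.   ]
```

>>> {"api": "inch_along", "payload": {"offsets": [[[0,0,-0.05,0,1],[0.02,-0.02,-0.1,0,1],[0.04,-0.04,-0.12,0,1],[0.467,-0.453,-0.12,0.239,1],[0.467,-0.453,-0.12,0.239,1],[0.467,-0.453,-0.12,0.239,1],[0.467,-0.453,-0.12,0.239,1],[0.467,-0.453,-0.12,0.239,1],[0.467,-0.453,-0.12,0.239,1],[0.467,-0.453,-0.12,0.239,1],[0.467,-0.453,-0.12,0.239,1],[0.467,-0.453,-0.12,0.239,1],[0.467,-0.453,-0.12,0.239,1],[0.467,-0.453,-0.05,0.239,1],[0.467,-0.453,-0.05,0.239,1],[0.467,-0.453,-0.05,0.239,1],[0.467,-0.453,-0.05,0.239,1],[0.467,-0.453,-0.05,0.239,1]]]}}

```text
time: 1.95
position: [0.5, -0.0818, 0.2727]
tool_rot: [3.141, -0.001, -0.001]
ft_force: [0.5, -0.6, -0.2]
grip_width: 0.994
grip_force: 0.0
```

Run:
```python
from h import *
snap("wrist","w1")
```

```text
w1 [[0.5, -0.0818, 0.2727], [3.141, -0.0009, -0.0008]]
```

View pics/w1.png

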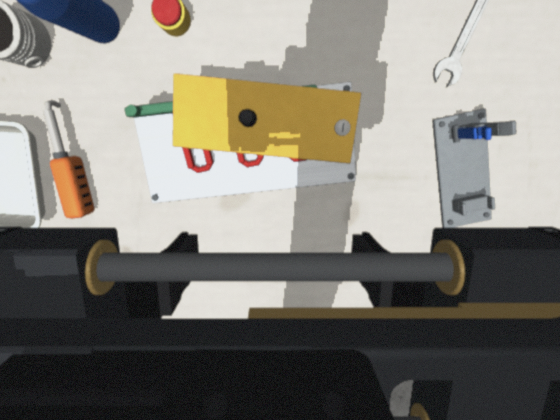

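Run:
```python
from h import *
st=(np.array([.5,-.0818,.2727]),np.array([3.141,-.0009,-.0008]))
w=lambda *c:ray("wrist",c,st)
t=lambda x,y:(195+x/3,185+y/3)
s=lambda x,y:(180+x/2,155+(y-285)/2)
print("knob",tri(ray("top",t(355,73)),ray("side",s(249,362)),w(248,117)), tri(ray("top",t(355,73)),w(248,117)))
print("pivot",tri(ray("top",t(486,91)),w(342,128)),onz("wrist",(342,128),.083,st))
for n,c in dict(sFL=(155,197),sFR=(351,176),sBR=(347,88)).items(): print(n,onz("wrist",c,.045,st))
print("FL",tri(w(155,197),ray("top",t(196,207))),"FR",tri(w(351,176),ray("top",t(509,171))))
p=np.array(onz("wrist",(342,128),.083,st))
k=np.array(onz("wrist",(248,117),.112,st));print(k)
v=k-p;r=np.hypot(*v[:2]);a0=np.arctan2(v[1],v[0]);print(r,a0)
go([k[0],k[1],.09])
for a in np.arange(0,1.5,.1):print(round(a,1),np.round([p[0]+r*np.cos(a0-a)-k[0],-(p[1]+r*np.sin(a0-a)-k[1])],3))
```

```text
knob (array([ 0.579 , -0.0535,  0.1088]), [0.0012, 0.0013, 0.0006]) (array([ 0.579 , -0.0537,  0.1019]), [0.0002, 0.0002])
pivot (array([ 0.5684, -0.1607,  0.0696]), [0.0008, 0.0008]) [ 0.568 -0.157  0.083]
sFL [0.4811 0.0753 0.045 ]
sFR [ 0.5084 -0.18    0.045 ]
sBR [ 0.6149 -0.1688  0.045 ]
FL (array([0.4799, 0.0735, 0.0465]), [0.0019, 0.0019]) FR (array([ 0.5071, -0.1835,  0.0344]), [0.0008, 0.0008])
[ 0.5788 -0.0544  0.112 ]
0.10316685514253113 1.4659193880646624
shift [ 0.0784 -0.0286  0.1832] turn 0.0 xaxis yaw -0.002 tilt z [ 0.001 -0.001 -1.   ]
0.0 [ 0. -0.]
0.1 [0.01  0.002]
0.2 [0.02  0.004]
0.3 [0.03  0.008]
0.4 [0.039 0.012]
0.5 [0.048 0.018]
0.6 [0.056 0.024]
0.7 [0.064 0.031]
0.8 [0.07  0.039]
0.9 [0.076 0.047]
1.0 [0.081 0.056]
1.1 [0.086 0.066]
1.2 [0.089 0.075]
1.3 [0.091 0.086]
1.4 [0.092 0.096]
```

>>> {"api": "inch_along", "payload": {"offsets": [[[0.078,-0.028,0.05,0,1],[0.078,-0.028,0.1,0,1],[0.078,-0.028,0.14,0,1],[0.078,-0.028,0.165,0,1],[0.078,-0.028,0.182,0,1],[0.078,-0.028,0.182,0,1],[0.078,-0.028,0.182,0,0],[0.078,-0.028,0.182,0,0],[0.078,-0.028,0.182,0,0],[0.078,-0.028,0.182,0,0],[0.078,-0.028,0.182,0,0],[0.078,-0.028,0.182,0,0],[0.078,-0.028,0.182,0,0]]], "grip_force": 15}}

```text
time: 3.3
position: [0.5783, -0.053, 0.0906]
tool_rot: [3.141, -0.0, 0.0]
ft_force: [-0.1, 0.3, -0.7]
grip_width: 0.447
grip_force: 0.0
```

>>> {"api": "inch_along", "payload": {"offsets": [[[0,0,0,0,0],[0,0,0,0,0],[0,0,0,0,0],[0,0,0,0,0],[0,0,0,0,0],[0,0,0,0,0],[0,0,0,0,0]]]}}

```text
time: 4.0
position: [0.5783, -0.0525, 0.0905]
tool_rot: [-3.141, -0.0, 0.0]
ft_force: [0.0, 2.6, -1.3]
grip_width: 0.184
grip_force: 14.9
```

>>> {"api": "inch_along", "payload": {"offsets": [[[0.01,0.002,0,0,0],[0.02,0.004,0,0,0],[0.03,0.008,0,0,0],[0.039,0.012,0,0,0],[0.048,0.018,0,0,0],[0.056,0.024,0,0,0],[0.064,0.031,0,0,0],[0.07,0.039,0,0,0],[0.076,0.047,0,0,0],[0.081,0.056,0,0,0],[0.086,0.066,0,0,0],[0.089,0.075,0,0,0],[0.091,0.086,0,0,0],[0.092,0.096,0,0,0],[0.092,0.106,0,0,0],[0.092,0.106,0,0,0]]]}}

```text
time: 5.6
position: [0.672, -0.1628, 0.0907]
tool_rot: [3.139, -0.005, 0.005]
ft_force: [6.2, -1.2, -2.9]
grip_width: 0.186
grip_force: 15.0
```

>>> {"api": "inch_along", "payload": {"offsets": [[[0,0,0,0,1],[0,0,0,0,1],[0,0,0,0,1],[0,0,0,0,1],[0,0,0,0,1],[0,0,-0.05,0,1],[0,0,-0.1,0,1],[-0.05,-0.03,-0.11,0,1],[-0.1,-0.06,-0.11,0,1],[-0.14,-0.09,-0.11,0,1],[-0.18,-0.12,-0.11,0,1],[-0.2,-0.14,-0.11,0,1],[-0.2,-0.14,-0.11,0,1],[-0.2,-0.14,-0.11,0,1]]]}}

```text
time: 7.0
position: [0.4702, -0.0189, 0.2012]
tool_rot: [3.139, 0.002, 0.003]
ft_force: [0.3, -0.9, -0.7]
grip_width: 1.002
grip_force: 0.0
```

Run:
```python
from h import *
im,st=snap("wrist","w2")
cv2.imwrite("pics/w2c.png",crop(im,40,0,440,230,2))
```

```text
w2 [[0.4702, -0.0189, 0.2012], [3.1385, 0.0018, 0.0025]]
```

View pics/w2c.png

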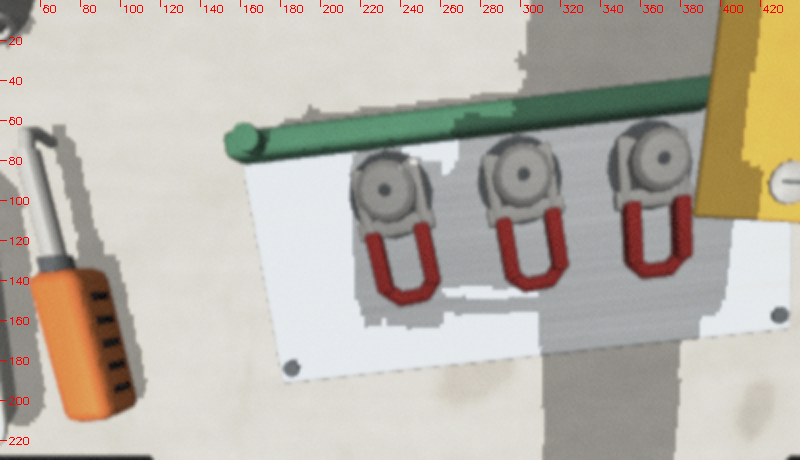

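>>> {"api": "inch_along", "payload": {"offsets": [[[-0.01,-0.05,0,0,1],[-0.02,-0.1,0,0,1],[-0.03,-0.15,0,0,1],[-0.03,-0.2,0,0,1],[-0.03,-0.21,0,0,1],[-0.03,-0.21,0,0,1],[-0.03,-0.21,0,0,1]]]}}

```text
time: 7.75
position: [0.4413, 0.1899, 0.2003]
tool_rot: [-3.141, 0.002, 0.002]
ft_force: [-0.7, -0.0, -0.4]
grip_width: 0.997
grip_force: 0.0
```

Run:
```python
from h import *
st=(np.array([0.4702, -0.0189, 0.2012]),np.array([3.1385, 0.0018, 0.0025]))
w=lambda x,y,z:onz("wrist",(40+x/2,y/2),z,st)
P=[w(384,190,.068),w(523,173,.068),w(664,158,.068)];print("posts",P)
v=P[0]-P[2];print("spacing",np.linalg.norm(v)/2,"carrier yaw",np.arctan2(-v[0],v[1]))
for i,(m,b) in enumerate([((398,230),(406,298)),((528.5,214),(533,285)),((657.5,200.5),(658,272))]):
    a,c=w(*m,.059),w(*b,.055);d=c-P[i];print("clip",i+1,"eye0",a,"bar",c,"dist",np.linalg.norm(d[:2]),"yaw",np.arctan2(d[1],d[0]),"yaw eye",np.arctan2(*(c-a)[1::-1]))
print("FL",w(291,368,.045),"FR",w(779,315,.045))
im,st=snap("wrist","w3")
cv2.imwrite("pics/w3c.png",crop(im,0,0,400,260,2))
```

```text
posts [array([0.5674, 0.0203, 0.068 ]), array([ 0.5748, -0.0433,  0.068 ]), array([ 0.5813, -0.1071,  0.068 ])]
spacing 0.06407801885202133 carrier yaw 0.10867531941725411
clip 1 eye0 [0.5503 0.0153 0.059 ] bar [0.518  0.0127 0.055 ] dist 0.04998119646427044 yaw -2.988943325194528 yaw eye -3.0612704813786014
clip 2 eye0 [ 0.5577 -0.0471  0.059 ] bar [ 0.5244 -0.0505  0.055 ] dist 0.05091168824543142 yaw -2.999695598985629 yaw eye -3.0398431479783037
clip 3 eye0 [ 0.5638 -0.1082  0.059 ] bar [ 0.5307 -0.1122  0.055 ] dist 0.050856366366463984 yaw -3.041141375549164 yaw eye -3.021329898104189
FL [0.481  0.0754 0.045 ] FR [ 0.5088 -0.1798  0.045 ]
w3 [[0.4413, 0.1899, 0.2003], [-3.1408, 0.0024, 0.0017]]
```

View pics/w3c.png

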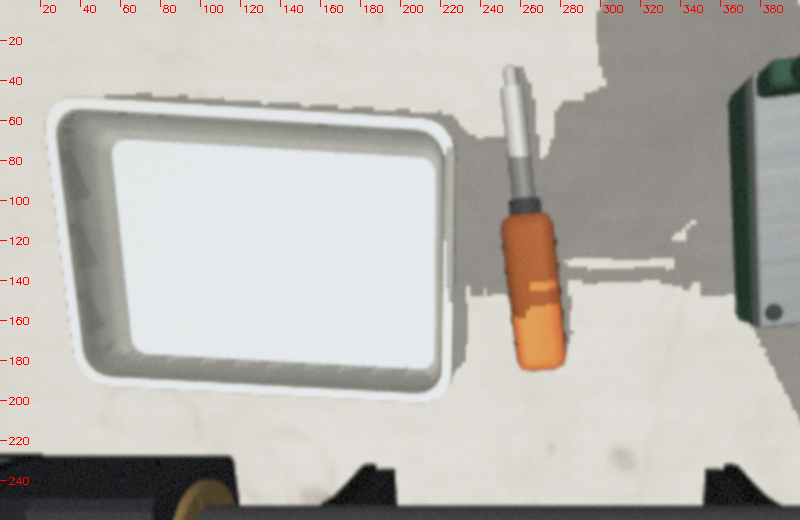

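Run:
```python
from h import *
st=(np.array([0.4413, 0.1899, 0.2003]),np.array([-3.1408, 0.0024, 0.0017]))
w=lambda x,y,z:onz("wrist",(x/2,y/2),z,st)
f,r,m=w(527,213,.036),w(542,368,.036),w(535,290,.036)
print("handle",f,r,np.linalg.norm(f-r),(f+r)/2,m)
a,b=w(524,204,.026),w(513,72,.026);print("shank",a,b,np.linalg.norm(a-b))
d=b-(f+r)/2;print("yaw",np.arctan2(d[1],d[0]),np.arctan2(*(f-r)[1::-1]),np.arctan2(*(b-a)[1::-1]))
# height of handle: triangulate with view w2 rear top end (85,414)
st2=(np.array([0.4702, -0.0189, 0.2012]),np.array([3.1385, 0.0018, 0.0025]))
print("rear",tri(ray("wrist",(542/2,368/2),st),ray("wrist",(40+86/2,413/2),st2)),"front",tri(ray("wrist",(527/2,213/2),st),ray("wrist",(40+61/2,271/2),st2)))
print("floor",[w(*c,.005) for c in [(112,140),(435,157),(435,368),(135,353)]])
p=(f+r)/2;y=.09
go([p[0]+.02*np.cos(y),p[1]+.02*np.sin(y),.008],y)
```

```text
handle [0.5304 0.2016 0.036 ] [0.4503 0.1944 0.036 ] 0.08042294448725439 [0.49035 0.198   0.036  ] [0.4918 0.1979 0.036 ]
shank [0.5357 0.2035 0.026 ] [0.5982 0.2082 0.026 ] 0.0626764708642725
yaw 0.09429532310915789 0.08964671632148666 0.07505872603438497
rear (array([0.4518, 0.1946, 0.0336]), [0.0019, 0.0019]) front (array([0.5309, 0.202 , 0.0246]), [0.0003, 0.0003])
floor [array([0.571 , 0.4282, 0.005 ]), array([0.562 , 0.2528, 0.005 ]), array([0.445 , 0.2584, 0.005 ]), array([0.4544, 0.4354, 0.005 ])]
shift [ 0.0691 -0.0107  0.1922] turn -0.093 xaxis yaw -0.003 tilt z [-0.001  0.    -1.   ]
```

>>> {"api": "inch_along", "payload": {"offsets": [[[0.035,-0.005,0.02,-0.05,0.42],[0.069,-0.0094,0.05,-0.093,0.42],[0.069,-0.0094,0.08,-0.093,0.42],[0.069,-0.0094,0.1,-0.093,0.42],[0.069,-0.0094,0.12,-0.093,0.42],[0.069,-0.0094,0.135,-0.093,0.42],[0.069,-0.0094,0.145,-0.093,0.42],[0.069,-0.0094,0.145,-0.093,0.42],[0.069,-0.0094,0.145,-0.093,0.42]]], "grip_force": 60}}

```text
time: 8.7
position: [0.5099, 0.2002, 0.0561]
tool_rot: [3.138, 0.145, 0.001]
ft_force: [-0.3, 0.0, 0.3]
grip_width: 0.421
grip_force: 0.0
```

Run:
```python
from h import *
im,st=snap("wrist","w4")
go([0.5103,.1985,.008],.09)
cv2.imwrite("pics/w4c.png",crop(im,150,100,410,300,3)[:, :780])
```

```text
w4 [[0.5099, 0.2002, 0.0561], [3.1381, 0.1449, 0.0014]]
shift [-0.0001  0.002   0.0484] turn 0.002 xaxis yaw 0.092 tilt z [ 0.002  0.    -1.   ]
```

View pics/w4c.png

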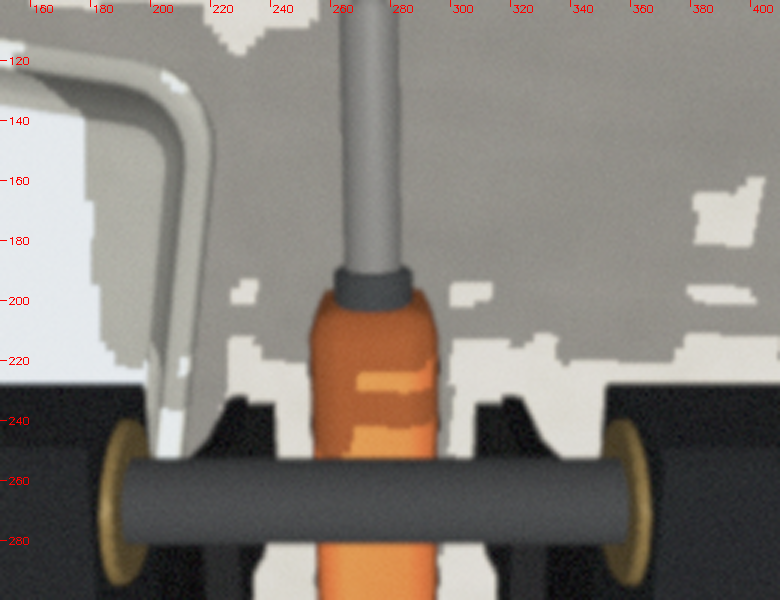

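>>> {"api": "inch_along", "payload": {"offsets": [[[0,0.001,0.015,0,0.42],[0,0.001,0.03,0,0.42],[0,0.001,0.04,0,0.42],[0,0.001,0.048,0,0.42],[0,0.001,0.048,0,0.42],[0,0.001,0.048,0,0],[0,0.001,0.048,0,0],[0,0.001,0.048,0,0],[0,0.001,0.048,0,0],[0,0.001,0.048,0,0],[0,0.001,0.048,0,0]]], "grip_force": 60}}

```text
time: 9.85
position: [0.5098, 0.1996, 0.0079]
tool_rot: [-3.138, -0.146, -0.001]
ft_force: [0.1, 0.6, 2.3]
grip_width: 0.321
grip_force: 60.0
```

>>> {"api": "inch_along", "payload": {"offsets": [[[0,0,-0.03,0,0],[0,0,-0.06,0,0],[0,0,-0.1,0,0],[0,0,-0.13,0,0],[0,0,-0.13,0,0],[0,0,-0.13,0,0]]]}}

```text
time: 10.45
position: [0.5095, 0.199, 0.1375]
tool_rot: [3.137, 0.145, 0.001]
ft_force: [-0.3, -1.0, -2.2]
grip_width: 0.316
grip_force: 60.0
```

>>> {"api": "inch_along", "payload": {"offsets": [[[-0.01,0.045,0,-0.08,0],[-0.02,0.09,0,-0.16,0],[-0.03,0.135,0,-0.24,0],[-0.045,0.18,0,-0.32,0],[-0.055,0.225,0,-0.4,0],[-0.065,0.265,0,-0.47,0],[-0.0697,0.293,0.02,-0.517,0],[-0.0697,0.293,0.045,-0.517,0],[-0.0697,0.293,0.045,-0.517,0],[-0.0697,0.293,0.045,-0.517,0]]]}}

```text
time: 11.45
position: [0.4661, -0.0976, 0.0915]
tool_rot: [-2.993, -0.944, 0.003]
ft_force: [0.0, 0.4, -1.0]
grip_width: 0.315
grip_force: 60.0
```

Run:
```python
from h import *
im,st=snap("wrist","w5")
cv2.imwrite("pics/w5c.png",crop(im,120,0,480,250,2))
p=np.array([.5748,-.0433,.045]);c=np.array([-.9941,-.1085,0])
for x in (20,33,46): print(x,proj("wrist",p+c*x/1000+[0,0,.014],st))
M=R.from_rotvec(st[1]).as_matrix()
print("tip pred",proj("wrist",st[0]+M@[.0905,0,.0065],st),st[0]+M@[.0905,0,.0065])
```

```text
w5 [[0.4661, -0.0976, 0.0915], [-2.9935, -0.9439, 0.003]]
20 [289.8  66.2]
33 [279.2  86.8]
46 [268.8 106.8]
tip pred [275.9  81.4] [ 0.54024914 -0.04569426  0.08496253]
```

View pics/w5c.png

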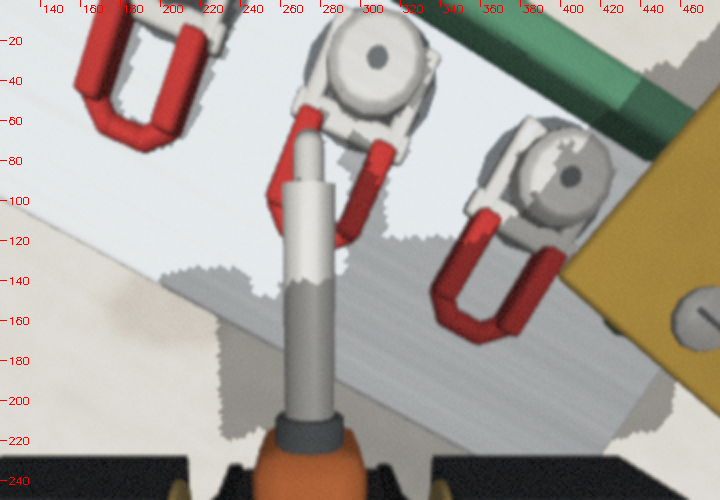

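Run:
```python
from h import *
st=(np.array([0.4661, -0.0976, 0.0915]),np.array([-2.9935, -0.9439, 0.003]))
M=R.from_rotvec(st[1]).as_matrix()
q=lambda x,y,z:proj("wrist",st[0]+M@[x,y,z],st)
print("bend end",q(.0935,0,-.018),"shank end L/R",q(.082,-.006,-.018),q(.082,.006,-.018),"collar",q(.022,0,-.018))
e=onz("wrist",(285,86),.059,st);print("eye33",e,"model",np.array([.5748,-.0433,.059])+np.array([-.9941,-.1085,0])*.033)
print("cl ends",[onz("wrist",(120+x/2,y/2),.059,st) for x,y in((312,115),(278,190),(383,150),(347,232))])
```

```text
bend end [276.1  65.3] shank end L/R [262.6  93.2] [289.5  93.2] collar [276. 222.]
eye33 [ 0.5443 -0.0495  0.059 ] model [ 0.5419947 -0.0468805  0.059    ]
cl ends [array([ 0.5541, -0.0361,  0.059 ]), array([ 0.5312, -0.0396,  0.059 ]), array([ 0.5583, -0.0588,  0.059 ]), array([ 0.5333, -0.0637,  0.059 ])]
```

>>> {"api": "inch_along", "payload": {"offsets": [[[0.0006,0.005,0.01,0,0],[0.0006,0.005,0.02,0,0],[0.0006,0.005,0.027,0,0],[0.0006,0.005,0.032,0,0],[0.0006,0.005,0.0365,0,0],[0.0006,0.005,0.0365,0,0],[0.0006,0.005,0.0365,0,0]]]}}

```text
time: 12.2
position: [0.4707, -0.1025, 0.0561]
tool_rot: [2.997, 0.943, 0.0]
ft_force: [-0.1, 0.7, -0.8]
grip_width: 0.319
grip_force: 60.0
```

Run:
```python
from h import *
im,st=snap("wrist","w6")
cv2.imwrite("pics/w6c.png",crop(im,200,0,400,150,3))
```

```text
w6 [[0.4707, -0.1025, 0.0561], [2.9966, 0.9432, 0.0002]]
```

View pics/w6c.png

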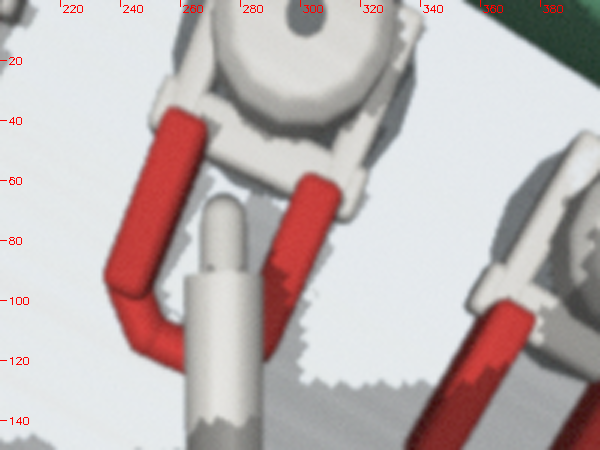

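>>> {"api": "inch_along", "payload": {"offsets": [[[-0.0044,-0.0024,0.001,0,0],[-0.0088,-0.0048,0.001,0,0],[-0.0105,-0.0058,0.001,0,0],[-0.0125,-0.0069,0.001,0,0],[-0.0145,-0.008,0.001,0,0],[-0.0165,-0.0091,0.001,0,0],[-0.0185,-0.0102,0.001,0,0],[-0.0205,-0.0113,0.001,0,0]]]}}

```text
time: 13.05
position: [0.4506, -0.1047, 0.0568]
tool_rot: [2.995, 0.943, 0.01]
ft_force: [4.0, 0.8, 6.6]
grip_width: 0.314
grip_force: 60.0
```

>>> {"api": "inch_along", "payload": {"offsets": [[[-0.002,-0.0011,0,0,0],[-0.004,-0.0022,0,0,0],[-0.006,-0.0033,0,0,0],[-0.0085,-0.0047,0,0,0],[-0.011,-0.006,0,0,0],[-0.0135,-0.0074,0,0,0],[-0.016,-0.0088,0,0,0],[-0.0189,-0.0104,0,0,0],[-0.0189,-0.0104,0,0,0]]]}}

```text
time: 13.95
position: [0.4253, -0.1075, 0.055]
tool_rot: [2.997, 0.943, -0.001]
ft_force: [-0.5, 0.3, -0.3]
grip_width: 0.315
grip_force: 60.0
```

Run:
```python
from h import *
im,st=snap("wrist","w7")
cv2.imwrite("pics/w7c.png",crop(im,140,0,440,200,2))
go([.4707-.0447,-.1025-.0049,.055])
```

```text
w7 [[0.4253, -0.1075, 0.055], [2.9965, 0.9426, -0.0011]]
shift [0.0003 0.0002 0.0001] turn 0.0 xaxis yaw 0.609 tilt z [-0. -0. -1.]
```

View pics/w7c.png

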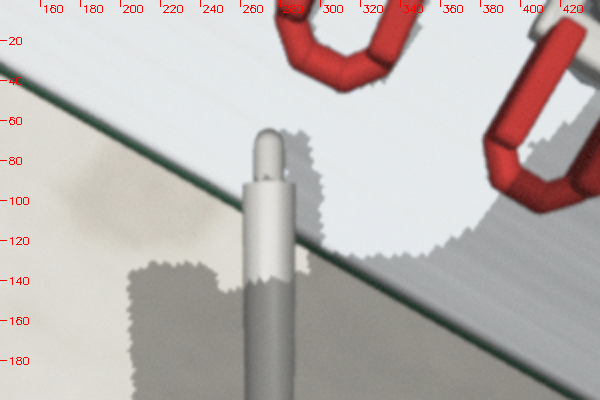

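Run:
```python
from h import *
st=(np.array([0.4253, -0.1075, 0.055]),np.array([2.9965,0.9426,-.0011]))
p=np.array([.5748,-.0433,.045]);c=np.array([-.9941,-.1085,0])
print("model bar outer",proj("wrist",p+c*.054+[0,0,.004],st),proj("wrist",p+c*.054+[0,0,.007],st),"observed 310-312,~45")
```

```text
model bar outer [290.   35.1] [290.3  33.2] observed 310-312,~45
```

>>> {"api": "inch_along", "payload": {"offsets": [[[0,0,-0.015,0,0],[0,0,-0.03,0,0],[0.02,0.011,-0.03,0,0],[0.0395,0.022,-0.03,0,0],[0.0395,0.022,-0.03,0,0],[0.0395,0.022,-0.015,0,0],[0.0395,0.022,-0.004,0,0],[0.0395,0.022,0,0,0],[0.0395,0.022,0.001,0,0],[0.0395,0.022,0.002,0,0],[0.0395,0.022,0.002,0,0]]]}}

```text
time: 15.1
position: [0.4709, -0.1029, 0.0532]
tool_rot: [2.996, 0.943, 0.0]
ft_force: [-0.1, 0.0, -0.6]
grip_width: 0.316
grip_force: 60.0
```

>>> {"api": "inch_along", "payload": {"offsets": [[[0,0,0.0005,0,0],[0,0,0.001,0,0],[0,0,0.0015,0,0],[0,0,0.0015,0,0]]]}}

```text
time: 15.5
position: [0.4712, -0.1029, 0.0526]
tool_rot: [2.996, 0.943, -0.0]
ft_force: [-2.6, 0.6, 7.2]
grip_width: 0.314
grip_force: 60.0
```

Add to h.py:
```python
def red(im,rows=range(0,140,8),x0=120,x1=440):
    b,g,r=[im[:,:,i].astype(int) for i in range(3)]
    m=(r>70)&(r>1.8*g)&(r>1.8*b)
    for y in rows:
        e=np.flatnonzero(np.diff(np.r_[0,m[y,x0:x1].astype(int),0]))+x0
        print(y,[(int(a),int(c)) for a,c in zip(e[::2],e[1::2]) if c-a>2])
    return m.astype(np.uint8)
```

Run:
```python
from h import *
print("w6");red(cv2.imread("pics/w6.png"))
im,st=snap("wrist","w8");red(im)
```

```text
w6
0 [(121, 141), (177, 195)]
8 [(120, 137), (174, 193)]
16 [(120, 135), (172, 191)]
24 [(120, 132), (169, 188)]
32 [(122, 130), (132, 139), (167, 185)]
40 [(126, 141), (165, 182), (254, 267)]
48 [(130, 156), (162, 180), (251, 268)]
56 [(139, 182), (248, 266)]
64 [(156, 166), (245, 263), (298, 313)]
72 [(242, 259), (295, 312)]
80 [(239, 256), (291, 308)]
88 [(236, 253), (288, 304)]
96 [(237, 251), (288, 301)]
104 [(240, 253), (288, 297), (362, 377)]
112 [(243, 261), (288, 293), (357, 376)]
120 [(253, 261), (352, 371)]
128 [(347, 366), (401, 417)]
136 [(345, 361), (397, 414)]
w8 [[0.4712, -0.1029, 0.0526], [2.9957, 0.9428, -0.0003]]
0 [(120, 135), (172, 191)]
8 [(120, 131), (170, 188)]
16 [(120, 129), (167, 189)]
24 [(120, 127), (165, 183)]
32 [(120, 134), (162, 181)]
40 [(122, 138), (160, 178), (251, 266)]
48 [(126, 176), (249, 266)]
56 [(137, 176), (245, 264)]
64 [(155, 160), (242, 260), (297, 313)]
72 [(239, 257), (293, 310)]
80 [(236, 254), (290, 306)]
88 [(233, 251), (287, 303)]
96 [(234, 249), (288, 300)]
104 [(237, 251), (288, 296), (363, 378)]
112 [(240, 261), (288, 292), (357, 377)]
120 [(250, 261), (352, 372)]
128 [(348, 367), (401, 418)]
136 [(345, 362), (399, 416)]
```

>>> {"api": "inch_along", "payload": {"offsets": [[[-0.0044,-0.0024,0,0,0],[-0.0088,-0.0048,0,0,0],[-0.0105,-0.0058,0,0,0],[-0.0125,-0.0069,0,0,0],[-0.0145,-0.008,0,0,0]]]}}

```text
time: 16.05
position: [0.4567, -0.1042, 0.0523]
tool_rot: [2.996, 0.942, 0.008]
ft_force: [7.4, 1.7, -2.3]
grip_width: 0.318
grip_force: 60.0
```

>>> {"api": "inch_along", "payload": {"offsets": [[[-0.002,-0.0011,0,0,0],[-0.004,-0.0022,0,0,0]]]}}

```text
time: 16.25
position: [0.4533, -0.1046, 0.0527]
tool_rot: [2.995, 0.942, 0.012]
ft_force: [6.9, 1.1, -2.3]
grip_width: 0.317
grip_force: 60.0
```

>>> {"api": "inch_along", "payload": {"offsets": [[[-0.002,-0.0011,0,0,0],[-0.004,-0.0022,0,0,0]]]}}

```text
time: 16.45
position: [0.4467, -0.1053, 0.0521]
tool_rot: [2.996, 0.943, 0.005]
ft_force: [1.8, -0.8, -1.6]
grip_width: 0.319
grip_force: 60.0
```

>>> {"api": "inch_along", "payload": {"offsets": [[[-0.004,-0.0022,0,0,0],[-0.008,-0.0044,0,0,0],[-0.012,-0.0066,0,0,0],[-0.016,-0.0088,0,0,0],[-0.0182,-0.0101,0,0,0],[-0.0182,-0.0101,0,0,0]]]}}

```text
time: 17.05
position: [0.4237, -0.1078, 0.0514]
tool_rot: [2.997, 0.942, -0.002]
ft_force: [-0.5, -0.2, -1.1]
grip_width: 0.313
grip_force: 60.0
```

Run:
```python
from h import *
im,st=snap("wrist","w9");red(im)
```

```text
w9 [[0.4237, -0.1078, 0.0514], [2.9966, 0.9424, -0.0019]]
0 []
8 [(421, 438)]
16 [(265, 282), (414, 435)]
24 [(262, 281), (409, 431)]
32 [(259, 278), (405, 426)]
40 [(256, 274), (312, 328), (400, 421)]
48 [(252, 271), (309, 326), (395, 416)]
56 [(249, 267), (305, 322), (391, 411)]
64 [(246, 264), (301, 318), (386, 407)]
72 [(246, 260), (298, 314), (387, 403)]
80 [(248, 262), (294, 311), (389, 406), (436, 440)]
88 [(250, 266), (290, 307), (390, 431), (434, 440)]
96 [(254, 261), (288, 302), (403, 436)]
104 []
112 []
120 []
128 []
136 []
```

>>> {"api": "inch_along", "payload": {"offsets": [[[0.003,0.0015,0,0,0],[0.003,0.0015,-0.015,0,0],[0.003,0.0015,-0.0386,0,0],[0.008,0.03,-0.0386,0.1,0],[0.0122,0.0582,-0.0386,0.2,0],[0.0122,0.0582,-0.0386,0.2,0],[0.0122,0.0582,-0.0386,0.2,0]]]}}

```text
time: 17.8
position: [0.4681, -0.1479, 0.0897]
tool_rot: [-3.074, -0.639, 0.0]
ft_force: [-0.4, -0.4, -1.3]
grip_width: 0.317
grip_force: 60.0
```

Run:
```python
from h import *
im,st=snap("wrist","w10");red(im,range(0,140,6),200,400)
M=R.from_rotvec(st[1]).as_matrix()
q=lambda x,y,z:proj("wrist",st[0]+M@[x,y,z],st)
print("bend end",q(.0935,-.0008,-.018),"tip at eye level",q(.0905,-.0008,.0065))
p=np.array([.5813,-.1071,.059]);c=np.array([-.9941,-.1085,0])
print("model eye",proj("wrist",p+c*.033,st))
```

```text
w10 [[0.4681, -0.1479, 0.0897], [-3.0737, -0.6395, 0.0003]]
0 []
6 []
12 []
18 []
24 []
30 []
36 []
42 []
48 []
54 []
60 [(254, 267)]
66 [(253, 266)]
72 [(251, 265)]
78 [(250, 263)]
84 [(248, 261), (290, 299)]
90 [(247, 260), (289, 300)]
96 [(245, 258), (288, 298)]
102 [(244, 256), (288, 296)]
108 [(246, 258), (288, 294)]
114 [(250, 261), (288, 293)]
120 [(253, 261)]
126 []
132 []
138 []
bend end [274.2  64.9] tip at eye level [274.3  81.1]
model eye [272.3  90.9]
```

>>> {"api": "inch_along", "payload": {"offsets": [[[0,0,0.015,0,0],[0,0,0.025,0,0],[0,0,0.031,0,0],[0,0,0.034,0,0],[0,0,0.0355,0,0],[0,0,0.0365,0,0],[0,0,0.0365,0,0]]]}}

```text
time: 18.55
position: [0.4681, -0.1484, 0.0538]
tool_rot: [3.076, 0.639, 0.0]
ft_force: [1.0, 1.5, -0.7]
grip_width: 0.314
grip_force: 60.0
```

>>> {"api": "inch_along", "payload": {"offsets": [[[0,0,0.0005,0,0],[0,0,0.001,0,0],[0,0,0.001,0,0]]]}}

```text
time: 18.85
position: [0.4679, -0.1484, 0.0527]
tool_rot: [3.076, 0.639, 0.0]
ft_force: [0.7, -0.2, -1.0]
grip_width: 0.316
grip_force: 60.0
```

>>> {"api": "inch_along", "payload": {"offsets": [[[-0.004,-0.0012,0.0005,0,0],[-0.008,-0.0025,0.0005,0,0],[-0.0105,-0.0033,0.0005,0,0],[-0.0125,-0.0039,0.0005,0,0],[-0.0145,-0.0045,0.0005,0,0],[-0.0165,-0.0051,0.0005,0,0]]]}}

```text
time: 19.45
position: [0.4539, -0.15, 0.0533]
tool_rot: [3.074, 0.639, 0.01]
ft_force: [6.5, 0.9, -2.8]
grip_width: 0.32
grip_force: 60.0
```

>>> {"api": "inch_along", "payload": {"offsets": [[[-0.002,-0.0006,0,0,0],[-0.004,-0.0012,0,0,0],[-0.006,-0.0019,0,0,0]]]}}

```text
time: 19.75
position: [0.4474, -0.1507, 0.0533]
tool_rot: [3.074, 0.639, 0.009]
ft_force: [4.5, 0.8, -1.9]
grip_width: 0.318
grip_force: 60.0
```

>>> {"api": "inch_along", "payload": {"offsets": [[[-0.004,-0.0012,0,0,0],[-0.008,-0.0025,0,0,0],[-0.012,-0.0037,0,0,0],[-0.016,-0.005,0,0,0],[-0.02,-0.0062,0,0,0],[-0.0205,-0.0063,0,0,0],[-0.0205,-0.0063,0,0,0]]]}}

```text
time: 20.45
position: [0.4228, -0.1534, 0.0521]
tool_rot: [3.076, 0.639, -0.001]
ft_force: [-0.6, -0.2, -1.6]
grip_width: 0.314
grip_force: 60.0
```

Run:
```python
from h import *
im,st=snap("wrist","w11");red(im,range(0,140,6),200,400)
```

```text
w11 [[0.4228, -0.1534, 0.0521], [3.0757, 0.6386, -0.0008]]
0 []
6 []
12 [(256, 264)]
18 [(254, 270)]
24 [(253, 270)]
30 [(251, 269), (305, 316)]
36 [(250, 267), (303, 319)]
42 [(248, 266), (302, 318)]
48 [(247, 264), (300, 316)]
54 [(245, 262), (298, 314)]
60 [(243, 261), (296, 312)]
66 [(242, 259), (294, 310)]
72 [(241, 257), (292, 308)]
78 [(242, 257), (291, 306)]
84 [(245, 260), (289, 304)]
90 [(248, 264), (286, 302)]
96 [(251, 261), (288, 299)]
102 []
108 []
114 []
120 []
126 []
132 []
138 []
```

>>> {"api": "inch_along", "payload": {"offsets": [[[0.003,0.001,0,0,0],[0.003,0.001,-0.018,0,0],[0.003,0.001,-0.038,0,0],[0.02,-0.02,-0.038,0.14,0],[0.035,-0.045,-0.038,0.28,0],[0.05,-0.07,-0.038,0.42,0],[0.065,-0.095,-0.038,0.56,0],[0.08,-0.12,-0.038,0.7,0],[0.095,-0.14,-0.038,0.84,0],[0.11,-0.16,-0.038,0.98,0],[0.125,-0.18,-0.038,1.1,0],[0.1391,-0.1943,-0.038,1.2,0],[0.1391,-0.1943,-0.038,1.2,0],[0.1391,-0.1943,-0.038,1.2,0]]]}}

```text
time: 21.9
position: [0.4732, 0.0811, 0.09]
tool_rot: [2.9, -1.206, -0.0]
ft_force: [-0.2, -0.9, -1.3]
grip_width: 0.316
grip_force: 60.0
```

Run:
```python
from h import *
im,st=snap("wrist","w12");red(im,range(40,140,6),180,400)
M=R.from_rotvec(st[1]).as_matrix()
q=lambda x,y,z:proj("wrist",st[0]+M@[x,y,z],st)
print("tip at eye level",q(.0905,-.0008,.0065),(st[0]+M@[.0905,-.0008,0]).round(4))
p=np.array([.5674,.0203,.059]);c=np.array([-.9941,-.1085,0])
for x in(16,31,46):print("model eye",proj("wrist",p+c*x/1000,st))
```

```text
w12 [[0.4732, 0.0811, 0.09], [2.9001, -1.2062, -0.0002]]
40 [(360, 380)]
46 [(363, 387)]
52 [(267, 281), (370, 395)]
58 [(267, 289), (379, 400)]
64 [(279, 298), (385, 400)]
70 [(283, 306), (393, 400)]
76 [(290, 311)]
82 [(299, 312)]
88 [(246, 258), (302, 313)]
94 [(246, 261), (302, 314)]
100 [(254, 261), (298, 311)]
106 [(294, 307)]
112 [(289, 303)]
118 []
124 []
130 []
136 []
tip at eye level [273.   80.2] [0.5376 0.0175 0.09  ]
model eye [255.   70.5]
model eye [274.9  87.4]
model eye [294.4 104. ]
```

>>> {"api": "inch_along", "payload": {"offsets": [[[0.001,0.001,0.015,0,0],[0.001,0.001,0.025,0,0],[0.001,0.001,0.031,0,0],[0.001,0.001,0.034,0,0],[0.001,0.001,0.036,0,0],[0.001,0.001,0.0378,0,0],[0.001,0.001,0.0378,0,0],[0.001,0.001,0.0378,0,0]]]}}

```text
time: 22.75
position: [0.4738, 0.0784, 0.0528]
tool_rot: [2.899, -1.21, 0.002]
ft_force: [-1.2, -1.6, 1.3]
grip_width: 0.32
grip_force: 60.0
```

Run:
```python
from h import *
im,st=snap("wrist","w13");red(im,range(30,130,6),180,400)
```

```text
w13 [[0.4738, 0.0784, 0.0528], [2.8989, -1.2101, 0.0017]]
30 [(383, 400)]
36 [(263, 277), (380, 383), (389, 400)]
42 [(260, 285), (397, 400)]
48 [(263, 293)]
54 [(272, 302)]
60 [(280, 310)]
66 [(286, 316)]
72 [(297, 316)]
78 [(239, 245), (303, 317)]
84 [(235, 253), (304, 318)]
90 [(236, 262), (305, 319)]
96 [(243, 261), (301, 317)]
102 [(252, 261), (297, 313)]
108 [(289, 309)]
114 [(289, 305)]
120 []
126 []
```

>>> {"api": "inch_along", "payload": {"offsets": [[[-0.0025,0.0031,0,0,0],[-0.005,0.0063,0,0,0],[-0.0065,0.0082,0.0005,0,0],[-0.0078,0.0098,0.0005,0,0],[-0.009,0.0113,0.0005,0,0],[-0.0103,0.0129,0.0005,0,0]]]}}

```text
time: 23.4
position: [0.4593, 0.0776, 0.0527]
tool_rot: [-2.898, 1.206, -0.008]
ft_force: [7.6, 1.0, -0.1]
grip_width: 0.318
grip_force: 60.1
```

>>> {"api": "inch_along", "payload": {"offsets": [[[-0.0012,0.0015,0,0,0],[-0.0025,0.0031,0,0,0],[-0.0037,0.0047,0,0,0]]]}}

```text
time: 23.7
position: [0.4537, 0.0773, 0.0526]
tool_rot: [-2.898, 1.205, -0.008]
ft_force: [6.1, 0.6, 1.2]
grip_width: 0.318
grip_force: 60.1
```

Run:
```python
from h import *
im,st=snap("wrist","w14");red(im,range(0,130,6),180,400)
```

```text
w14 [[0.4537, 0.0773, 0.0526], [-2.8977, 1.2049, -0.0084]]
0 [(358, 387)]
6 [(362, 393)]
12 [(245, 253), (372, 400)]
18 [(241, 261), (379, 400)]
24 [(241, 269), (385, 400)]
30 [(246, 276), (393, 400)]
36 [(254, 284)]
42 [(260, 292)]
48 [(271, 297)]
54 [(276, 298)]
60 [(217, 228), (284, 299)]
66 [(214, 236), (286, 300)]
72 [(217, 244), (286, 301)]
78 [(225, 252), (282, 299)]
84 [(234, 260), (282, 295)]
90 [(242, 263), (284, 291)]
96 [(250, 260)]
102 []
108 []
114 []
120 []
126 []
```

>>> {"api": "inch_along", "payload": {"offsets": [[[-0.0025,0.0031,0,0,0],[-0.005,0.0063,0,0,0],[-0.0075,0.0094,0,0,0],[-0.01,0.0125,0,0,0],[-0.0125,0.0157,0,0,0],[-0.0149,0.0188,0,0,0],[-0.0149,0.0188,0,0,0],[-0.0149,0.0188,0,0,0]]]}}

```text
time: 24.55
position: [0.4267, 0.0738, 0.0516]
tool_rot: [2.899, -1.209, -0.001]
ft_force: [0.6, 0.2, -1.0]
grip_width: 0.318
grip_force: 60.0
```

Run:
```python
from h import *
im,st=snap("wrist","w15");red(im,range(0,130,12),180,400)
```

```text
w15 [[0.4267, 0.0738, 0.0516], [2.8989, -1.2093, -0.0009]]
0 []
12 [(250, 254)]
24 [(244, 270)]
36 [(256, 287)]
48 [(273, 301)]
60 [(223, 227), (289, 303)]
72 [(218, 245), (291, 306)]
84 [(234, 261), (285, 301)]
96 [(251, 261), (288, 293)]
108 []
120 []
```

>>> {"api": "inch_along", "payload": {"offsets": [[[0.0019,-0.0024,0,0,0],[0.0019,-0.0024,-0.02,0,0],[0.0019,-0.0024,-0.05,0,0],[0,-0.025,-0.05,-0.14,0],[-0.002,-0.05,-0.05,-0.28,0],[-0.004,-0.07,-0.05,-0.42,0],[-0.006,-0.09,-0.05,-0.56,0],[-0.0083,-0.1113,-0.05,-0.7,0],[-0.0083,-0.1113,-0.05,-0.84,0],[-0.0083,-0.1113,-0.04,-0.88,0],[-0.0083,-0.1113,-0.01,-0.88,0],[-0.0083,-0.1113,0.02,-0.88,0],[-0.0083,-0.1113,0.035,-0.88,0],[-0.0083,-0.1113,0.04,-0.88,0],[-0.0083,-0.1113,0.0425,-0.88,0],[-0.0083,-0.1113,0.0435,-0.88,0],[-0.0083,-0.1113,0.0435,-0.88,0]]]}}

```text
time: 26.3
position: [0.5012, 0.1583, 0.0093]
tool_rot: [-3.138, -0.14, -0.003]
ft_force: [0.1, 0.6, -1.5]
grip_width: 0.318
grip_force: 60.0
```

>>> {"api": "inch_along", "payload": {"offsets": [[[0,0,0.0015,0,0],[0,0,0.0015,0,1],[0,0,0.0015,0,1],[0,0,0.0015,0,1],[0,0,0.0015,0,1],[0,0,0.0015,0,1],[0,0,-0.05,0,1],[0,0,-0.1,0,1],[0,0,-0.15,0,1],[-0.02,0.045,-0.191,0,1],[-0.035,0.09,-0.191,0,1],[-0.05,0.14,-0.191,0,1],[-0.0688,0.19,-0.191,0,1],[-0.0688,0.1926,-0.191,0,1],[-0.0688,0.1926,-0.191,0,1],[-0.0688,0.1926,-0.191,0,1]]], "grip_force": 30}}

```text
time: 27.9
position: [0.4492, -0.0393, 0.1994]
tool_rot: [-3.138, -0.141, -0.0]
ft_force: [-0.1, 0.5, 1.1]
grip_width: 0.999
grip_force: 0.0
```

Run:
```python
from h import *
im,st=snap("wrist","w16")
cv2.imwrite("pics/w16c.png",crop(im,80,0,480,250,2))
```

```text
w16 [[0.4492, -0.0393, 0.1994], [-3.138, -0.1408, -0.0004]]
```

View pics/w16c.png

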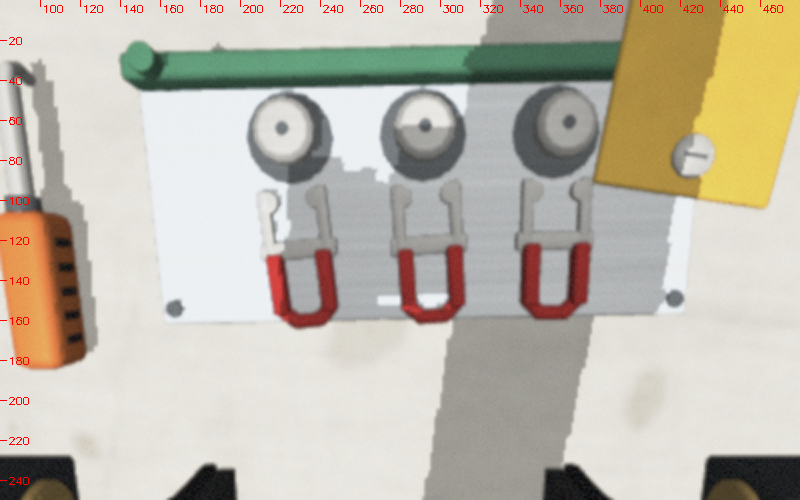

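Add to h.py:
```python
def tray(name):
    im=cams.get_image("top")[:,:,::-1].copy();cv2.imwrite(f"pics/{name}.png",im)
    t=cv2.imread("pics/top0.png")[206:282,102:202]
    _,v,_,l=cv2.minMaxLoc(cv2.matchTemplate(im[150:340,60:300],t,cv2.TM_CCOEFF_NORMED))
    print("tray match",round(v,3),"shift px",l[0]+60-102,l[1]+150-206)
```

Run:
```python
from h import *
tray("t1")
st=(np.array([0.4492, -0.0393, 0.1994]),np.array([-3.138, -0.1408, -0.0004]))
w=lambda x,y,z:onz("wrist",(80+x/2,y/2),z,st)
for n,c,a,b in((1,(303,283),(298,248),(308,320)),(2,(432,280),(428,243),(433,313)),(3,(556,275),(555,240),(553,310))):
    A,B,C=w(*a,.055),w(*b,.053),w(*c,.059);d=A-B;y=np.arctan2(d[1],d[0]);print(n,C,(A+B)/2,"yaw",y);go([C[0],C[1],.047],y)
```

```text
tray match 0.843 shift px -22 13
1 [0.5004 0.008  0.059 ] [0.49935 0.00855 0.054  ] yaw 0.1862228404111416
shift [ 0.055  -0.0412  0.1524] turn -0.094 xaxis yaw 0.093 tilt z [ 0.  0. -1.]
2 [ 0.5074 -0.0544  0.059 ] [ 0.5079  -0.05395  0.054  ] yaw 0.18064380521276774
shift [0.0562 0.0216 0.1523] turn -0.088 xaxis yaw 0.093 tilt z [ 0.  0. -1.]
3 [ 0.5151 -0.114   0.059 ] [ 0.51475 -0.1144   0.054  ] yaw 0.1423149400792123
shift [0.0584 0.0816 0.1523] turn -0.05 xaxis yaw 0.093 tilt z [ 0.  0. -1.]
```

Add to h.py:
```python
def floor(f):
    im=cv2.imread(f"pics/{f}.png")[170:330,60:222];g=im.min(2);
    th,m=cv2.threshold(g,0,255,cv2.THRESH_OTSU)
    b=im.astype(int);m=((b.min(2)>np.percentile(g,97)-25)&(b.max(2)-b.min(2)<16)).astype(np.uint8)
    m=cv2.morphologyEx(m,cv2.MORPH_OPEN,np.ones((3,3)))
    n,l,s,c=cv2.connectedComponentsWithStats(m);i=1+np.argmax(s[1:,4])
    r=cv2.minAreaRect(np.argwhere(l==i)[:,::-1].astype(np.float32)+[60,170]) if 0 else cv2.minAreaRect((np.argwhere(l==i)[:,::-1]+[60,170]).astype(np.float32))
    print(f,s[i,4],r,[onz("top",p,.005)[:2].tolist() for p in cv2.boxPoints(r)],"centre",onz("top",r[0],.005)[:2])
```

Run:
```python
from h import *
floor("top0");floor("t1")
for f in("top0","t1"):print(cv2.imread(f"pics/{f}.png")[245,140:260:10].tolist() if f=="top0" else cv2.imread(f"pics/{f}.png")[258,110:240:10].tolist())
```

```text
top0 4043 ((171.5, 295.5), (67.0, 99.0), 90.0) [[0.4632, 0.4189], [0.4617, 0.1719], [0.2981, 0.17], [0.2998, 0.4121]] centre [0.3799 0.2933]
t1 3291 ((173.0, 292.0), (74.0, 96.0), 90.0) [[0.4806, 0.4121], [0.4792, 0.1722], [0.2981, 0.17], [0.2997, 0.4048]] centre [0.3884 0.2898]
[[173, 171, 172], [171, 172, 171], [174, 173, 172], [174, 173, 173], [175, 174, 175], [133, 140, 141], [159, 170, 172], [63, 111, 171], [157, 170, 172], [162, 175, 176], [157, 170, 172], [158, 173, 173]]
[[185, 186, 184], [187, 187, 186], [189, 189, 189], [191, 189, 189], [188, 189, 187], [190, 188, 189], [144, 144, 146], [172, 185, 188], [179, 190, 190], [170, 184, 188], [173, 187, 186], [174, 188, 189], [67, 116, 186]]
```

Run:
```python
s=open("h.py").read();i=s.index("def floor")
s=s[:i]+'''def floor(f):
    im=cv2.GaussianBlur(cv2.imread(f"pics/{f}.png"),(3,3),0)[170:330,60:222].astype(int)
    m=((im[:,:,2]-im[:,:,0]<7)&(im.min(2)>158)).astype(np.uint8);m=cv2.morphologyEx(m,cv2.MORPH_OPEN,np.ones((5,5)))
    n,l,s,c=cv2.connectedComponentsWithStats(m);i=1+np.argmax(s[1:,4])
    r=cv2.minAreaRect((np.argwhere(l==i)[:,::-1]+[60,170]).astype(np.float32))
    print(f,s[i,4],np.round(r[1],0),round(r[2],1),[onz("top",p,.005)[:2].tolist() for p in cv2.boxPoints(r)],"centre",onz("top",r[0],.005)[:2])
'''
open("h.py","w").write(s)
from h import *
floor("top0");floor("t1")
```

```text
top0 3139 [70. 46.] 3.0 [[0.4546, 0.4323], [0.5689, 0.4312], [0.5586, 0.2545], [0.4444, 0.2581]] centre [0.5062 0.3441]
t1 3273 [71. 46.] 1.2 [[0.4192, 0.4848], [0.5351, 0.4882], [0.5305, 0.3099], [0.4145, 0.309]] centre [0.4744 0.398 ]
```

>>> {"api": "inch_along", "payload": {"offsets": [[[0.0545,-0.0412,0.03,-0.08,0.5],[0.0545,-0.0412,0.06,-0.08,0.5],[0.0545,-0.0412,0.09,-0.08,0.5],[0.0545,-0.0412,0.11,-0.08,0.5],[0.0545,-0.0412,0.125,-0.08,0.5],[0.0545,-0.0412,0.14,-0.08,0.5],[0.0545,-0.0412,0.148,-0.08,0.5],[0.0545,-0.0412,0.1515,-0.08,0.5],[0.0545,-0.0412,0.1515,-0.08,0.5],[0.0545,-0.0412,0.1515,-0.08,0],[0.0545,-0.0412,0.1515,-0.08,0],[0.0545,-0.0412,0.1515,-0.08,0],[0.0545,-0.0412,0.1515,-0.08,0],[0.0545,-0.0412,0.1515,-0.08,0],[0.0545,-0.0412,0.1515,-0.08,0]]]}}

```text
time: 29.5
position: [0.5003, 0.006, 0.0485]
tool_rot: [3.13, 0.266, 0.002]
ft_force: [-0.5, -0.4, 4.7]
grip_width: 0.366
grip_force: 29.5
```

>>> {"api": "inch_along", "payload": {"offsets": [[[0,0,-0.03,0,0],[0,0,-0.07,0,0],[0.002,-0.04,-0.075,0.03,0],[0.005,-0.085,-0.075,0.06,0],[0.008,-0.13,-0.075,0.09,0],[0.01,-0.175,-0.075,0.12,0],[0.013,-0.22,-0.075,0.15,0],[0.015,-0.265,-0.075,0.15,0],[0.018,-0.305,-0.075,0.15,0],[0.0198,-0.3405,-0.06,0.15,0],[0.0198,-0.3405,-0.04,0.15,0],[0.0198,-0.3405,-0.04,0.15,0]]]}}

```text
time: 30.7
position: [0.459, 0.3445, 0.0847]
tool_rot: [3.138, 0.036, -0.009]
ft_force: [0.9, -0.6, -1.7]
grip_width: 0.365
grip_force: 29.5
```

Run:
```python
from h import *
im,st=snap("wrist","w17");go([.462,.345,.01],.02)
```

```text
w17 [[0.459, 0.3445, 0.0847], [3.1385, 0.0355, -0.0088]]
shift [ 0.0019 -0.0012  0.076 ] turn 0.001 xaxis yaw 0.021 tilt z [-0.003 -0.002 -1.   ]
```

View pics/w17.png

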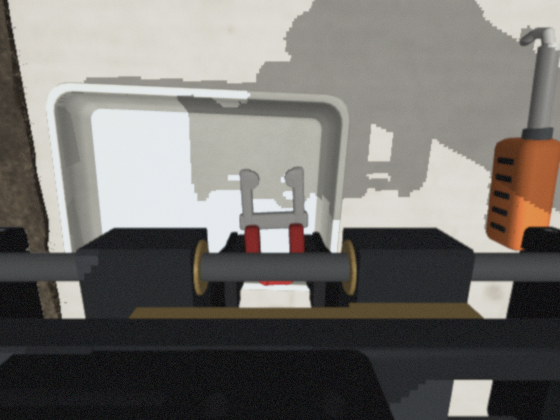

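>>> {"api": "inch_along", "payload": {"offsets": [[[0.002,-0.001,0.03,0,0],[0.002,-0.001,0.05,0,0],[0.002,-0.001,0.065,0,0],[0.002,-0.001,0.072,0,0],[0.002,-0.001,0.075,0,0],[0.002,-0.001,0.075,0,0],[0.002,-0.001,0.075,0,0.43],[0.002,-0.001,0.075,0,0.43],[0.002,-0.001,0.075,0,0.43],[0.002,-0.001,0.06,0,0.43],[0.002,-0.001,0.02,0,0.43],[0.002,-0.001,-0.03,0,0.5],[0.002,-0.001,-0.03,0,0.5]]]}}

```text
time: 32.05
position: [0.467, 0.35, 0.1259]
tool_rot: [-3.135, -0.032, -0.017]
ft_force: [0.0, 0.4, -0.0]
grip_width: 0.483
grip_force: 0.0
```

Run:
```python
from h import *
go([.5075,-.0542,.0475],.165)
```

```text
shift [0.0314 0.4055 0.0761] turn -0.145 xaxis yaw 0.02 tilt z [ 0.011  0.007 -1.   ]
```

>>> {"api": "inch_along", "payload": {"offsets": [[[0.003,0.045,0,-0.02,0.5],[0.007,0.09,0,-0.04,0.5],[0.012,0.135,0,-0.06,0.5],[0.016,0.18,0,-0.08,0.5],[0.02,0.225,0,-0.1,0.5],[0.024,0.27,0,-0.12,0.5],[0.028,0.315,0,-0.14,0.5],[0.032,0.36,0,-0.145,0.5],[0.0385,0.4,0,-0.145,0.5],[0.0385,0.4,0,-0.145,0.5],[0.0385,0.4,0,-0.145,0.5]]]}}

```text
time: 33.15
position: [0.5103, -0.0537, 0.1184]
tool_rot: [-3.131, -0.255, -0.001]
ft_force: [-0.9, 1.2, -0.1]
grip_width: 0.502
grip_force: 0.0
```

Run:
```python
from h import *
tray("t2");floor("t2")
go([.5075,-.0542,.0475],.165)
im,st=snap("wrist","w18");red(im,range(120,232,8),180,400)
```

```text
tray match 0.723 shift px -22 13
t2 2834 [71. 46.] 1.1 [[0.4191, 0.4848], [0.535, 0.4883], [0.5305, 0.3102], [0.4146, 0.3092]] centre [0.4744 0.3982]
shift [-0.003   0.0016  0.0709] turn 0.0 xaxis yaw 0.165 tilt z [ 0.001  0.001 -1.   ]
w18 [[0.5102, -0.0522, 0.1184], [-3.1304, -0.2594, -0.001]]
120 []
128 []
136 []
144 []
152 []
160 []
168 []
176 []
184 []
192 []
200 []
208 [(257, 267), (289, 298), (337, 348), (369, 379)]
216 [(258, 267), (289, 298), (337, 347), (368, 378)]
224 [(258, 267), (289, 298), (335, 346), (367, 377)]
```

>>> {"api": "inch_along", "payload": {"offsets": [[[-0.003,0.002,0.02,0,0.5],[-0.003,0.002,0.04,0,0.5],[-0.003,0.002,0.055,0,0.5],[-0.003,0.002,0.065,0,0.5],[-0.003,0.002,0.07,0,0.5],[-0.003,0.002,0.07,0,0.5],[-0.003,0.002,0.07,0,0],[-0.003,0.002,0.07,0,0],[-0.003,0.002,0.07,0,0],[-0.003,0.002,0.07,0,0],[-0.003,0.002,0.07,0,0],[-0.003,0.002,0.07,0,0]]], "grip_force": 30}}

```text
time: 34.45
position: [0.508, -0.0557, 0.0485]
tool_rot: [3.13, 0.258, 0.002]
ft_force: [-0.5, -0.5, 5.8]
grip_width: 0.362
grip_force: 29.9
```

>>> {"api": "inch_along", "payload": {"offsets": [[[0,0,-0.03,0,0],[0,0,-0.07,0,0],[0,0,-0.075,0,0],[0,0,-0.075,0,0]]]}}

```text
time: 34.85
position: [0.5081, -0.0559, 0.1237]
tool_rot: [3.13, 0.258, 0.003]
ft_force: [-0.2, -0.1, -1.6]
grip_width: 0.364
grip_force: 29.9
```

Run:
```python
from h import *
go([.462,.398,.0105],.02)
```

```text
shift [ 0.0287 -0.4555  0.1125] turn 0.145 xaxis yaw 0.165 tilt z [ 0.002 -0.001 -1.   ]
```

>>> {"api": "inch_along", "payload": {"offsets": [[[0.003,-0.045,0,0.02,0],[0.006,-0.09,0,0.04,0],[0.009,-0.135,0,0.06,0],[0.012,-0.18,0,0.08,0],[0.015,-0.225,0,0.1,0],[0.018,-0.27,0,0.12,0],[0.021,-0.315,0,0.14,0],[0.024,-0.36,0,0.145,0],[0.027,-0.405,0,0.145,0],[0.0287,-0.44,0,0.145,0],[0.0287,-0.4555,0.02,0.145,0],[0.0287,-0.4555,0.04,0.145,0],[0.0287,-0.4555,0.04,0.145,0]]]}}

```text
time: 36.15
position: [0.4579, 0.3966, 0.0778]
tool_rot: [3.136, 0.034, -0.012]
ft_force: [-0.0, -0.9, -1.2]
grip_width: 0.363
grip_force: 29.9
```

Run:
```python
from h import *
go([.462,.398,.0105],.02)
im,st=snap("wrist","w19");red(im,range(150,290,8),150,450)
```

```text
shift [ 0.0047 -0.0016  0.0673] turn 0.002 xaxis yaw 0.022 tilt z [-0.007 -0.005 -1.   ]
w19 [[0.4579, 0.3966, 0.0778], [3.1363, 0.0343, -0.0116]]
150 []
158 []
166 []
174 []
182 []
190 []
198 [(319, 328), (350, 361)]
206 [(319, 328), (350, 360)]
214 [(319, 328), (350, 360)]
222 [(319, 328), (349, 359)]
230 [(246, 259), (291, 304), (324, 343)]
238 [(245, 260), (291, 305)]
246 [(246, 260), (291, 305)]
254 []
262 []
270 []
278 []
286 []
```

>>> {"api": "inch_along", "payload": {"offsets": [[[0.002,-0.001,0.025,0,0],[0.002,-0.001,0.045,0,0],[0.002,-0.001,0.058,0,0],[0.002,-0.001,0.065,0,0],[0.002,-0.001,0.068,0,0],[0.002,-0.001,0.068,0,0],[0.002,-0.001,0.068,0,0.43],[0.002,-0.001,0.068,0,0.43],[0.002,-0.001,0.068,0,0.43],[0.002,-0.001,0.05,0,0.43],[0.002,-0.001,0.015,0,0.43],[0.002,-0.001,-0.03,0,0.5],[0.002,-0.001,-0.04,0,0.5],[0.002,-0.001,-0.04,0,0.5],[0.002,-0.001,-0.04,0,0.5]]]}}

```text
time: 37.7
position: [0.4628, 0.399, 0.1225]
tool_rot: [3.141, 0.031, -0.0]
ft_force: [0.1, -0.6, -0.0]
grip_width: 0.501
grip_force: 0.0
```

Run:
```python
from h import *
go([.515,-.1135,.0475],.14)
```

```text
shift [0.0421 0.5133 0.0755] turn -0.12 xaxis yaw 0.02 tilt z [-0.    -0.001 -1.   ]
```

>>> {"api": "inch_along", "payload": {"offsets": [[[0.003,0.045,0,-0.01,0.5],[0.007,0.09,0,-0.02,0.5],[0.012,0.135,0,-0.04,0.5],[0.016,0.18,0,-0.06,0.5],[0.02,0.225,0,-0.07,0.5],[0.024,0.27,0,-0.08,0.5],[0.028,0.315,0,-0.09,0.5],[0.032,0.36,0,-0.1,0.5],[0.036,0.405,0,-0.11,0.5],[0.04,0.45,0,-0.12,0.5],[0.042,0.49,0,-0.12,0.5],[0.042,0.513,0,-0.12,0.5],[0.042,0.513,0,-0.12,0.5],[0.042,0.513,0,-0.12,0.5]]]}}

```text
time: 39.1
position: [0.5139, -0.1123, 0.1213]
tool_rot: [-3.132, -0.218, 0.004]
ft_force: [-0.6, -0.1, 0.0]
grip_width: 0.498
grip_force: 0.0
```

Run:
```python
from h import *
go([.515,-.1135,.0475],.14)
im,st=snap("wrist","w20");red(im,range(200,232,8),180,400)
```

```text
shift [0.0011 0.0015 0.0738] turn -0.001 xaxis yaw 0.139 tilt z [-0.003  0.002 -1.   ]
w20 [[0.5139, -0.1123, 0.1213], [-3.1321, -0.2176, 0.0043]]
200 [(260, 268), (291, 300)]
208 [(260, 268), (290, 299)]
216 [(260, 268), (290, 299)]
224 [(259, 268), (289, 299)]
```

>>> {"api": "inch_along", "payload": {"offsets": [[[0.001,0.0025,0.02,0,0.5],[0.001,0.0025,0.04,0,0.5],[0.001,0.0025,0.055,0,0.5],[0.001,0.0025,0.067,0,0.5],[0.001,0.0025,0.0725,0,0.5],[0.001,0.0025,0.0725,0,0.5],[0.001,0.0025,0.0725,0,0],[0.001,0.0025,0.0725,0,0],[0.001,0.0025,0.0725,0,0],[0.001,0.0025,0.0725,0,0],[0.001,0.0025,0.0725,0,0],[0.001,0.0025,0.0725,0,0]]], "grip_force": 30}}

```text
time: 40.35
position: [0.5171, -0.1151, 0.0511]
tool_rot: [3.133, 0.219, 0.002]
ft_force: [-1.0, -0.2, 5.5]
grip_width: 0.366
grip_force: 29.8
```

>>> {"api": "inch_along", "payload": {"offsets": [[[0,0,-0.03,0,0],[0,0,-0.07,0,0],[0,0,-0.075,0,0],[0,0,-0.075,0,0]]]}}

```text
time: 40.75
position: [0.517, -0.1152, 0.1261]
tool_rot: [3.133, 0.219, 0.003]
ft_force: [-0.9, 0.0, 0.1]
grip_width: 0.363
grip_force: 30.0
```

Run:
```python
from h import *
go([.462,.451,.0105],.02)
```

```text
shift [ 0.0241 -0.5686  0.1148] turn 0.12 xaxis yaw 0.14 tilt z [ 0.002 -0.001 -1.   ]
```

>>> {"api": "inch_along", "payload": {"offsets": [[[0.002,-0.045,0,0.01,0],[0.004,-0.09,0,0.02,0],[0.006,-0.135,0,0.03,0],[0.008,-0.18,0,0.04,0],[0.01,-0.225,0,0.05,0],[0.012,-0.27,0,0.06,0],[0.014,-0.315,0,0.07,0],[0.016,-0.36,0,0.08,0],[0.018,-0.405,0,0.09,0],[0.02,-0.45,0,0.1,0],[0.022,-0.495,0,0.11,0],[0.024,-0.54,0,0.12,0],[0.024,-0.5686,0,0.12,0],[0.024,-0.5686,0.03,0.12,0],[0.024,-0.5686,0.04,0.12,0],[0.024,-0.5686,0.04,0.12,0]]]}}

```text
time: 42.35
position: [0.4597, 0.4487, 0.0814]
tool_rot: [3.136, 0.03, -0.008]
ft_force: [-0.5, -0.3, -1.2]
grip_width: 0.36
grip_force: 30.0
```

Run:
```python
from h import *
go([.462,.451,.0125],.02)
im,st=snap("wrist","w21");red(im,range(190,250,8),150,450)
```

```text
shift [ 0.0027 -0.0027  0.0689] turn -0.001 xaxis yaw 0.019 tilt z [-0.005 -0.006 -1.   ]
w21 [[0.4597, 0.4487, 0.0814], [3.1359, 0.0305, -0.0075]]
190 []
198 [(317, 326), (347, 358), (384, 395), (415, 427)]
206 [(317, 326), (347, 357), (383, 394), (413, 426)]
214 [(316, 326), (346, 357), (382, 394), (413, 425)]
222 [(316, 326), (346, 356), (382, 393), (412, 424)]
230 [(247, 260), (290, 302), (319, 343)]
238 [(247, 260), (290, 304)]
246 [(247, 260), (290, 304)]
```

>>> {"api": "inch_along", "payload": {"offsets": [[[0.001,-0.002,0.025,0,0],[0.001,-0.002,0.045,0,0],[0.001,-0.002,0.058,0,0],[0.001,-0.002,0.066,0,0],[0.001,-0.002,0.0695,0,0],[0.001,-0.002,0.0695,0,0],[0.001,-0.002,0.0695,0,0.43],[0.001,-0.002,0.0695,0,0.43],[0.001,-0.002,0.0695,0,0.43],[0.001,-0.002,0.05,0,0.43],[0.001,-0.002,0.015,0,0.43],[0.001,-0.002,-0.03,0,0.6],[0.001,-0.002,-0.04,0,0.8],[0.001,-0.002,-0.04,0,0.8],[0.001,-0.002,-0.04,0,0.8]]]}}

```text
time: 43.9
position: [0.4618, 0.4528, 0.1242]
tool_rot: [3.14, 0.031, -0.001]
ft_force: [-0.8, 0.2, 0.4]
grip_width: 0.71
grip_force: 0.0
```

Run:
```python
from h import *
go([.501,.158,.08],.09)
```

```text
shift [0.0335 0.2955 0.0445] turn -0.07 xaxis yaw 0.02 tilt z [-0.001 -0.001 -1.   ]
```

>>> {"api": "inch_along", "payload": {"offsets": [[[0.004,0.045,0,-0.01,0.8],[0.009,0.09,0,-0.02,0.8],[0.014,0.135,0,-0.03,0.8],[0.019,0.18,0,-0.04,0.8],[0.025,0.225,0,-0.05,0.8],[0.03,0.27,0,-0.06,0.8],[0.0335,0.2955,0.02,-0.07,0.8],[0.0335,0.2955,0.044,-0.07,0.8],[0.0335,0.2955,0.044,-0.07,0.8],[0.0335,0.2955,0.044,-0.07,0.8]]]}}

```text
time: 44.9
position: [0.5001, 0.1591, 0.0802]
tool_rot: [-3.138, -0.142, 0.005]
ft_force: [-0.1, 0.6, -0.5]
grip_width: 0.801
grip_force: 0.0
```

Run:
```python
from h import *
go([.501,.158,.0085],.09)
im,st=snap("wrist","w22")
tray("t3");floor("t3")
hs=cv2.cvtColor(im,cv2.COLOR_BGR2HSV);m=((hs[:,:,0]<18)&(hs[:,:,1]>150)&(hs[:,:,2]>60))
for y in range(170,250,10):
    e=np.flatnonzero(m[y,200:350]);print(y,(e.min()+200,e.max()+200) if len(e) else None)
g=im[100,220:330].astype(int).sum(1);print(g[::3].tolist())
```

```text
shift [0.0011 0.0012 0.0717] turn 0.001 xaxis yaw 0.091 tilt z [-0.003  0.    -1.   ]
w22 [[0.5001, 0.1591, 0.0802], [-3.138, -0.1424, 0.0049]]
tray match 0.455 shift px -22 13
t3 1811 [72. 46.] 1.0 [[0.419, 0.4867], [0.5343, 0.4904], [0.5301, 0.31], [0.4148, 0.3088]] centre [0.4742 0.399 ]
170 None
180 None
190 (np.int64(262), np.int64(290))
200 (np.int64(258), np.int64(293))
210 (np.int64(258), np.int64(294))
220 (np.int64(258), np.int64(293))
230 (np.int64(258), np.int64(293))
240 (np.int64(259), np.int64(293))
[464, 468, 468, 496, 571, 579, 581, 580, 580, 579, 669, 668, 666, 662, 473, 470, 466, 379, 436, 467, 394, 469, 471, 472, 473, 470, 469, 469, 468, 467, 474, 466, 471, 466, 467, 465, 465]
```

>>> {"api": "inch_along", "payload": {"offsets": [[[0.001,0.001,0.03,0,0.6],[0.001,0.001,0.055,0,0.6],[0.001,0.001,0.068,0,0.6],[0.001,0.001,0.0717,0,0.6],[0.001,0.001,0.0717,0,0.6],[0.001,0.001,0.0717,0,0],[0.001,0.001,0.0717,0,0],[0.001,0.001,0.0717,0,0],[0.001,0.001,0.0717,0,0],[0.001,0.001,0.0717,0,0],[0.001,0.001,0.0717,0,0],[0.001,0.001,0.0717,0,0]]], "grip_force": 60}}

```text
time: 46.2
position: [0.5028, 0.1578, 0.0101]
tool_rot: [3.138, 0.141, 0.001]
ft_force: [-0.3, -0.3, 5.9]
grip_width: 0.313
grip_force: 60.0
```

>>> {"api": "inch_along", "payload": {"offsets": [[[0,0,-0.03,0,0],[0,0,-0.07,0,0],[0,0,-0.11,0,0],[0,0,-0.15,0,0],[0,0,-0.15,0,0],[0,0,-0.15,0,0]]]}}

```text
time: 46.8
position: [0.5025, 0.1576, 0.1597]
tool_rot: [3.138, 0.141, 0.001]
ft_force: [0.5, -0.3, -2.2]
grip_width: 0.317
grip_force: 60.0
```

Run:
```python
from h import *
go([.495,-.352,.16],.228)
```

```text
shift [-0.0531  0.5069 -0.    ] turn -0.138 xaxis yaw 0.09 tilt z [ 0.001 -0.001 -1.   ]
```

>>> {"api": "inch_along", "payload": {"offsets": [[[-0.005,0.045,0,-0.01,0],[-0.01,0.09,0,-0.02,0],[-0.015,0.135,0,-0.03,0],[-0.02,0.18,0,-0.04,0],[-0.025,0.225,0,-0.05,0],[-0.03,0.27,0,-0.07,0],[-0.035,0.315,0,-0.08,0],[-0.04,0.36,0,-0.09,0],[-0.045,0.405,0,-0.11,0],[-0.05,0.45,0,-0.13,0],[-0.053,0.49,0,-0.138,0],[-0.053,0.507,0,-0.138,0],[-0.053,0.507,0,-0.138,0],[-0.053,0.507,0,-0.138,0]]]}}

```text
time: 48.2
position: [0.4947, -0.35, 0.1576]
tool_rot: [-3.117, -0.358, 0.003]
ft_force: [0.7, 1.3, -0.4]
grip_width: 0.32
grip_force: 60.0
```

Run:
```python
from h import *
im,st=snap("wrist","w23")
cv2.imwrite("pics/w23c.png",crop(im,160,60,400,250,3))
M=R.from_rotvec(st[1]).as_matrix()
q=lambda x,y,z:proj("wrist",st[0]+M@[x,y,z],st)
print("bend",q(.0945,0,-.0165))
```

```text
w23 [[0.4947, -0.35, 0.1576], [-3.1175, -0.3578, 0.0032]]
bend [275.9  62.9]
```

View pics/w23c.png

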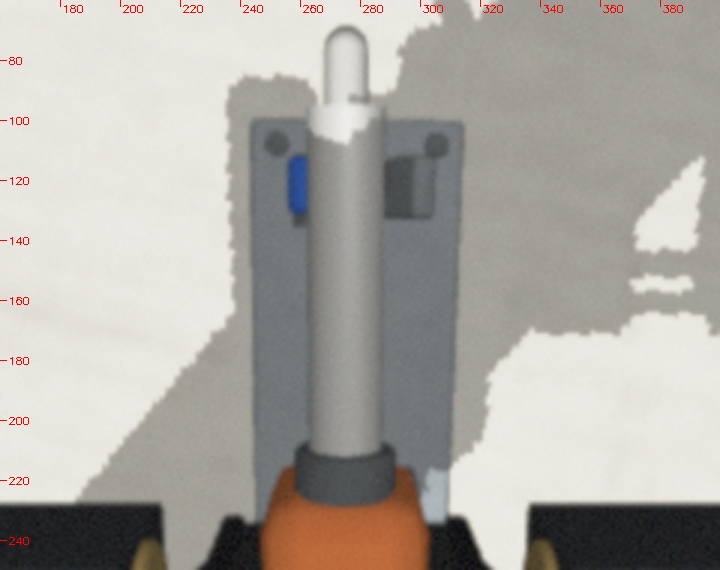

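Run:
```python
from h import *
st=(np.array([0.4947,-.35,.1576]),np.array([-3.1175,-.3578,.0032]))
w=lambda x,y,z:onz("wrist",(160+x/3,60+y/3),z,st)
A,B,C,D=w(250,120,.008),w(463,122,.008),w(256,520,.008),w(448,520,.008)
print("corners",A,B,C,D,np.linalg.norm(A-B))
F=(A+B)/2;Rr=(C+D)/2;d=F-Rr;y=np.arctan2(d[1],d[0]);e=A-B;y2=np.arctan2(-e[0],e[1])
print("front",F,"yaw",y,y2,"yawL",np.arctan2(*(A-C)[1::-1]),"yawR",np.arctan2(*(B-D)[1::-1]))
M=R.from_rotvec(st[1]).as_matrix();print("tool yaw",np.arctan2(M[1,0],M[0,0]))
for yy in(y,y2,(y+y2)/2):
    u=np.array([np.cos(yy),np.sin(yy),0]);o=F-.08*u;print("origin",o,"seat",o+.045*u,"TCP",o+(.045-.0485)*u)
# jaw / wall in stand frame
u=np.array([np.cos(y),np.sin(y),0]);v=np.array([-u[1],u[0],0]);o=F-.08*u
for n,p,z in(("jaw L edge",(288,185),.082),("wall R outer",(435,185),.075),("wall top edge",(413,160),.08)):
    W=w(*p,z)-o;print(n,W@u,W@v)
for z in(.17,):
    print("shank",[((w(345,r,.174)-o)@v).round(4) for r in(110,250,420)],"bend",(w(345,90,.174)-o)@u)
# check with top0 estimate
im=cv2.imread("pics/w23.png").astype(int);b=(im[:,:,0]>im[:,:,2]*1.8)&(im[:,:,0]>90);ys,xs=np.nonzero(b[60:160,230:330]);print("blue",xs.min()+230,xs.max()+230,ys.min()+60,ys.max()+60)
```

```text
corners [ 0.5792 -0.298   0.008 ] [ 0.5942 -0.3653  0.008 ] [ 0.446  -0.3276  0.008 ] [ 0.4617 -0.395   0.008 ] 0.06895135966752215
front [ 0.5867  -0.33165  0.008  ] yaw 0.21958531678760493 0.21929817341399035 yawL 0.218668945873942 yawR 0.22050615125156914
tool yaw 0.22854600321146518
origin [ 0.50862097 -0.34907599  0.008     ] seat [ 0.55254042 -0.33927387  0.008     ] TCP [ 0.50520501 -0.34983838  0.008     ]
origin [ 0.50861597 -0.34905357  0.008     ] seat [ 0.55253824 -0.33926406  0.008     ] TCP [ 0.50519979 -0.34981498  0.008     ]
origin [ 0.50861847 -0.34906478  0.008     ] seat [ 0.55253933 -0.33926897  0.008     ] TCP [ 0.5052024  -0.34982668  0.008     ]
jaw L edge 0.05801942730670802 0.01766201925247805
wall R outer 0.0585599122670127 -0.01985661446475221
wall top edge 0.06434678195889756 -0.013668550214185268
shank [np.float64(0.0032), np.float64(0.003), np.float64(0.0027)] bend 0.06954688348740694
blue 256 261 112 130
```

Run:
```python
from h import *
st1=(np.array([.5,-.0818,.2727]),np.array([3.141,-.0009,-.0008]))
st=(np.array([0.4947,-.35,.1576]),np.array([-3.1175,-.3578,.0032]))
y=.2195;u=np.array([np.cos(y),np.sin(y),0]);v=np.array([-u[1],u[0],0]);o=np.array([.5086,-.3491,0])
f=lambda W:((W-o)@u).round(4).item() if 0 else (round(float((W-o)@u),4),round(float((W-o)@v),4),round(float(W[2]),4))
def blue(im,x0,y0,x1,y1,k=1.6):
    c=im[y0:y1,x0:x1].astype(int);m=(c[:,:,0]>k*c[:,:,2])&(c[:,:,0]>70);ys,xs=np.nonzero(m)
    print("blue",len(xs),xs.min()+x0,xs.max()+x0,ys.min()+y0,ys.max()+y0,"mean",xs.mean()+x0,ys.mean()+y0);return xs.mean()+x0,ys.mean()+y0
b1=blue(cv2.imread("pics/w1.png"),440,110,510,150)
b2=blue(cv2.imread("pics/w23.png"),230,60,330,160)
b3=blue(cv2.imread("pics/top0.png"),405,205,445,240)
b4=blue(cv2.imread("pics/side0.png"),340,155,365,190)
T=tri(ray("wrist",b1,st1),ray("top",b3),ray("side",b4));print(T,f(T[0]))
for z in(.05,.07,.09):print(z,"w1",f(onz("wrist",b1,z,st1)),"w23",f(onz("wrist",b2,z,st)),"top",f(onz("top",b3,z)))
```

```text
blue 375 458 491 126 139 mean 475.26933333333335 132.47466666666668
blue 111 256 261 112 131 mean 258.6216216216216 121.26126126126127
blue 31 422 428 216 221 mean 424.741935483871 218.58064516129033
blue 69 347 353 164 181 mean 350.231884057971 173.1159420289855
(array([ 0.5631, -0.3288,  0.0519]), [0.0016, 0.0016, 0.0011]) (0.0576, 0.0079, 0.0519)
0.05 w1 (0.0576, 0.0087, 0.05) w23 (0.0592, 0.0174, 0.05) top (0.0568, 0.006, 0.05)
0.07 w1 (0.0605, 0.0211, 0.07) w23 (0.0587, 0.0163, 0.07) top (0.0554, 0.0125, 0.07)
0.09 w1 (0.0635, 0.0337, 0.09) w23 (0.0581, 0.0152, 0.09) top (0.054, 0.019, 0.09)
```

>>> {"api": "inch_along", "payload": {"offsets": [[[0.012,-0.02,0,0.008,0],[0.012,-0.038,0.01,0.008,0],[0.012,-0.038,0.02,0.008,0],[0.012,-0.038,0.02,0.008,0],[0.012,-0.038,0.02,0.008,0]]]}}

```text
time: 48.75
position: [0.498, -0.3123, 0.1395]
tool_rot: [3.122, 0.345, -0.001]
ft_force: [-0.4, -0.1, -1.5]
grip_width: 0.316
grip_force: 60.0
```

Run:
```python
from h import *
im,st=snap("wrist","w24")
cv2.imwrite("pics/w24c.png",np.vstack([crop(im,290,80,390,155,6),crop(im,230,215,430,237,3)[:,:600]]))
```

```text
w24 [[0.498, -0.3123, 0.1395], [3.1223, 0.3449, -0.0009]]
```

View pics/w24c.png

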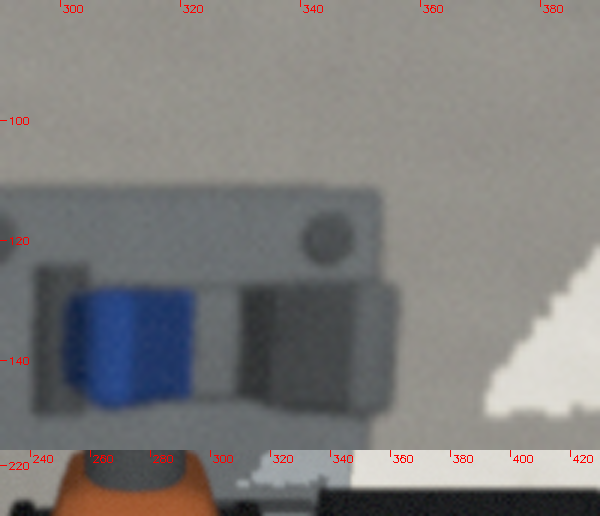

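Run:
```python
from h import *
sA=(np.array([0.4947,-.35,.1576]),np.array([-3.1175,-.3578,.0032]))
sB=(np.array([.498,-.3123,.1395]),np.array([3.1223,.3449,-.0009]))
y=.2195;u=np.array([np.cos(y),np.sin(y),0]);v=np.array([-u[1],u[0],0]);o=np.array([.5086,-.3491,0])
f=lambda W:(round(float((W-o)@u),4),round(float((W-o)@v),4),round(float(W[2]),4))
a=lambda x,y:ray("wrist",(160+x/3,60+y/3),sA);b=lambda x,y:ray("wrist",(290+x/6,80+y/6),sB)
for n,p,q in(("wall top inner",(413,186),(350,346)),("wall top outer",(435,186),(395,346)),("jaw outer",(288,185),(65,346)),("jaw ridge outer",(288,185),(88,346)),("base FR corner",(463,122),(381,187))):
    T=tri(a(*p),b(*q));print(n,f(T[0]),T[1])
for n,p in(("wall face",(238,346)),("face top",(275,346)),("funnel top",(350,346)),("nose",(193,346)),("ridge in",(133,346)),("ridge out",(88,346))):
    print(n,[f(onz("wrist",(290+p[0]/6,80+p[1]/6),z,sB)) for z in(.008,.05,.06,.07,.08)])
print("base right edge B",f(onz("wrist",(290+381/6,80+200/6),.008,sB)))
```

```text
wall top inner (0.0582, -0.014, 0.0781) [0.0, 0.0]
wall top outer (0.0582, -0.0196, 0.0769) [0.0, 0.0]
jaw outer (0.0582, 0.0188, 0.0648) [0.0003, 0.0003]
jaw ridge outer (0.0582, 0.0176, 0.0814) [0.0001, 0.0001]
base FR corner (0.0806, -0.035, 0.0036) [0.0002, 0.0002]
wall face [(0.0566, -0.013, 0.008), (0.0577, -0.0056, 0.05), (0.0579, -0.0038, 0.06), (0.058, -0.0021, 0.07), (0.0583, -0.0003, 0.08)]
face top [(0.0566, -0.0189, 0.008), (0.0576, -0.0106, 0.05), (0.0578, -0.0086, 0.06), (0.0581, -0.0066, 0.07), (0.0583, -0.0047, 0.08)]
funnel top [(0.0567, -0.0306, 0.008), (0.0576, -0.0206, 0.05), (0.0578, -0.0183, 0.06), (0.058, -0.0159, 0.07), (0.0584, -0.0135, 0.08)]
nose [(0.0567, -0.006, 0.008), (0.0576, 0.0005, 0.05), (0.0578, 0.002, 0.06), (0.0581, 0.0035, 0.07), (0.0583, 0.005, 0.08)]
ridge in [(0.0567, 0.0034, 0.008), (0.0576, 0.0086, 0.05), (0.0578, 0.0097, 0.06), (0.0581, 0.0109, 0.07), (0.0583, 0.0121, 0.08)]
ridge out [(0.0566, 0.0105, 0.008), (0.0577, 0.0146, 0.05), (0.0579, 0.0156, 0.06), (0.0581, 0.0164, 0.07), (0.0583, 0.0174, 0.08)]
base right edge B (0.0786, -0.0341, 0.008)
```

Run:
```python
from h import *
go([.5181,-.3479,.09],.2195)
```

```text
shift [0.0118 0.0386 0.0499] turn -0.0 xaxis yaw 0.219 tilt z [ 0.    -0.001 -1.   ]
```

>>> {"api": "inch_along", "payload": {"offsets": [[[0.006,0.02,0,0,0],[0.0118,0.0386,0,0,0],[0.0118,0.0386,0.02,0,0],[0.0118,0.0386,0.04,0,0],[0.0118,0.0386,0.05,0,0],[0.0118,0.0386,0.05,0,0],[0.0118,0.0386,0.05,0,0]]]}}

```text
time: 49.5
position: [0.5185, -0.3477, 0.0904]
tool_rot: [3.122, 0.344, 0.001]
ft_force: [0.0, -0.5, -1.6]
grip_width: 0.317
grip_force: 60.0
```

Run:
```python
from h import *
im,st=snap("wrist","w25")
go([.5181,-.3479,.036],.2195)
M=R.from_rotvec(st[1]).as_matrix()
y=.2195;u=np.array([np.cos(y),np.sin(y),0]);v=np.array([-u[1],u[0],0]);o=np.array([.5086,-.3491,0])
for s,zz in((.058,.08),(.05,.08)):
    print("wall/jaw mouth px",proj("wrist",o+s*u-.014*v+[0,0,zz],st),proj("wrist",o+s*u+.012*v+[0,0,zz],st))
print("seat at shank height",proj("wrist",o+.058*u+[0,0,st[0][2]+.0165],st))
for r in(110,130):
    print(r,im[r,235:320:3].astype(int).sum(1).tolist())
```

```text
w25 [[0.5185, -0.3477, 0.0904], [3.122, 0.344, 0.0011]]
shift [-0.0008 -0.0001  0.0549] turn 0.0 xaxis yaw 0.22 tilt z [ 0.002 -0.001 -1.   ]
wall/jaw mouth px [299.  162.6] [252.9 162.7]
wall/jaw mouth px [298.8 176.8] [253.2 176.8]
seat at shank height [274.2 168.4]
110 [474, 482, 479, 640, 668, 689, 689, 690, 555, 367, 374, 415, 440, 493, 505, 461, 418, 374, 464, 475, 482, 479, 477, 472, 470, 474, 466, 473, 470]
130 [347, 271, 259, 306, 359, 367, 353, 366, 366, 317, 367, 411, 450, 485, 494, 455, 417, 363, 361, 366, 369, 370, 370, 314, 264, 292, 357, 357, 443]
```

>>> {"api": "inch_along", "payload": {"offsets": [[[0,0,0.01,0,0],[0,0,0.018,0,0],[0,0,0.024,0,0],[0,0,0.028,0,0],[0,0,0.032,0,0],[0,0,0.036,0,0]]]}}

```text
time: 50.15
position: [0.5185, -0.3478, 0.0537]
tool_rot: [3.122, 0.344, 0.001]
ft_force: [-0.2, -1.6, 1.0]
grip_width: 0.319
grip_force: 60.0
```

>>> {"api": "inch_along", "payload": {"offsets": [[[0,0,0.003,0,0],[0,0,0.006,0,0],[0,0,0.009,0,0]]]}}

```text
time: 50.45
position: [0.5199, -0.348, 0.0468]
tool_rot: [3.12, 0.344, 0.005]
ft_force: [-0.3, 0.1, 6.2]
grip_width: 0.315
grip_force: 60.0
```

>>> {"api": "inch_along", "payload": {"offsets": [[[0,0,0.003,0,0],[0,0,0.005,0,0]]]}}

```text
time: 50.65
position: [0.519, -0.348, 0.0402]
tool_rot: [3.121, 0.344, 0.003]
ft_force: [1.0, -2.1, -1.4]
grip_width: 0.318
grip_force: 60.0
```

>>> {"api": "inch_along", "payload": {"offsets": [[[0,0,0.002,0,0],[0,0,0.004,0,0]]]}}

```text
time: 50.85
position: [0.5173, -0.3473, 0.036]
tool_rot: [-3.122, -0.344, 0.003]
ft_force: [-5.7, 1.5, 15.0]
grip_width: 0.317
grip_force: 60.0
```

>>> {"api": "inch_along", "payload": {"offsets": [[[0,0,0.001,0,0],[0,0,0.002,0,0],[0,0,0.002,0,0]]]}}

```text
time: 51.15
position: [0.5174, -0.3473, 0.036]
tool_rot: [3.123, 0.344, -0.003]
ft_force: [-6.2, 1.2, 15.6]
grip_width: 0.315
grip_force: 60.0
```

>>> {"api": "inch_along", "payload": {"offsets": [[[0,0,-0.002,0,0],[0,0,-0.002,0,0.6],[0,0,-0.002,0,0.6],[0,0,-0.002,0,0.6],[0,0,-0.002,0,0.6],[0,0,-0.03,0,0.6],[0,0,-0.07,0,0.6],[0,0,-0.105,0,0.6],[0,0,-0.105,0,0.6],[0,0,-0.105,0,0.6]]]}}

```text
time: 52.15
position: [0.5186, -0.3475, 0.1395]
tool_rot: [3.121, 0.344, 0.002]
ft_force: [-0.7, -0.4, -0.9]
grip_width: 0.599
grip_force: 0.0
```

Run:
```python
from h import *
im,st=snap("wrist","w26")
y=.2195;u=np.array([np.cos(y),np.sin(y),0]);v=np.array([-u[1],u[0],0]);o=np.array([.5086,-.3491,0])
P=lambda a,b,z:proj("wrist",o+a*u+b*v+[0,0,z],st)
print("seat",P(.058,0,.052),"jaw ridge out/in, nose",P(.058,.0176,.081),P(.058,.0121,.08),P(.058,.0035,.07),"hook",P(.098,0,.052),"handle rear",P(-.054,0,.062),"front",P(.03,.0,.062))
b=(im[:,:,0].astype(int)>im[:,:,2]*1.6)&(im[:,:,0]>70)
for r in range(110,180,5):
    e=np.flatnonzero(b[r,230:330])+230;print(r,(e.min(),e.max()) if len(e) else None, end=" ")
hs=cv2.cvtColor(im,cv2.COLOR_BGR2HSV);m=((hs[:,:,0]<18)&(hs[:,:,1]>150)&(hs[:,:,2]>60))
print()
for r in range(180,240,10):
    e=np.flatnonzero(m[r,200:350])+200;print(r,(e.min(),e.max()) if len(e) else None)
```

```text
w26 [[0.5186, -0.3475, 0.1395], [3.1212, 0.3444, 0.002]]
seat [274.3 153.2] jaw ridge out/in, nose [249.9 156. ] [257.6 155.9] [269.7 154.9] hook [274.3 101.1] handle rear [274.4 284.7] front [274.4 189.5]
110 None 115 None 120 None 125 None 130 None 135 None 140 None 145 (np.int64(255), np.int64(267)) 150 (np.int64(250), np.int64(270)) 155 (np.int64(250), np.int64(270)) 160 (np.int64(250), np.int64(270)) 165 (np.int64(251), np.int64(256)) 170 None 175 None 
180 None
190 (np.int64(260), np.int64(287))
200 (np.int64(258), np.int64(289))
210 (np.int64(258), np.int64(289))
220 (np.int64(258), np.int64(289))
230 (np.int64(259), np.int64(288))
```

Run:
```python
from h import *
A=np.array([.5783,-.0525]);B=np.array([.672,-.163]);m=(A+B)/2;d=B-A;L=np.hypot(*d);n=np.array([d[1],-d[0]])/L
P=m+n*np.sqrt(.105**2-L*L/4);P2=m-n*np.sqrt(.105**2-L*L/4);print(P,P2)
P=min((P,P2),key=lambda p:np.hypot(*(p-[.568,-.158])))
a1=np.arctan2(*(B-P)[::-1]);print("pivot",P,"a1",a1,"cover",1.68-a1)
for k in np.linspace(0,1,16):
    a=a1+(1.70-a1)*k;X=P+.105*np.array([np.cos(a),np.sin(a)])-B;print(round(a,2),round(X[0],4),round(-X[1],4))
go([.672,-.163,.15],0)
```

```text
[ 0.56717681 -0.15690917] [ 0.68312319 -0.05859083]
pivot [ 0.56717681 -0.15690917] a1 -0.058040495280555736 cover 1.7380404952805557
-0.06 0.0 -0.0
0.06 -0.0 -0.0123
0.18 -0.0015 -0.0245
0.29 -0.0043 -0.0365
0.41 -0.0086 -0.048
0.53 -0.0141 -0.059
0.65 -0.0209 -0.0692
0.76 -0.0289 -0.0786
0.88 -0.0379 -0.087
1.0 -0.0478 -0.0943
1.11 -0.0585 -0.1003
1.23 -0.0698 -0.1051
1.35 -0.0817 -0.1085
1.47 -0.0938 -0.1105
1.58 -0.1061 -0.1111
1.7 -0.1184 -0.1102
shift [ 0.1907 -0.146  -0.012 ] turn 0.22 xaxis yaw 0.22 tilt z [-0.001  0.    -1.   ]
```

>>> {"api": "inch_along", "payload": {"offsets": [[[0.03,-0.025,-0.01,0.04,1],[0.065,-0.05,-0.012,0.08,1],[0.1,-0.075,-0.012,0.12,1],[0.135,-0.1,-0.012,0.16,1],[0.165,-0.125,-0.012,0.2,1],[0.1907,-0.146,-0.012,0.22,1],[0.1907,-0.146,-0.012,0.22,1],[0.1907,-0.146,0.01,0.22,1],[0.1907,-0.146,0.03,0.22,1],[0.1907,-0.146,0.042,0.22,1],[0.1907,-0.146,0.047,0.22,1],[0.1907,-0.146,0.047,0.22,1],[0.1907,-0.146,0.047,0.22,0],[0.1907,-0.146,0.047,0.22,0],[0.1907,-0.146,0.047,0.22,0],[0.1907,-0.146,0.047,0.22,0],[0.1907,-0.146,0.047,0.22,0],[0.1907,-0.146,0.047,0.22,0]]], "grip_force": 15}}

```text
time: 54.0
position: [0.6724, -0.1632, 0.0918]
tool_rot: [3.141, -0.0, 0.0]
ft_force: [-0.2, -0.8, -0.3]
grip_width: 0.544
grip_force: 0.0
```

>>> {"api": "inch_along", "payload": {"offsets": [[[0,0,0,0,0],[0,0,0,0,0],[0,0,0,0,0],[0,0,0,0,0],[0,0,0,0,0],[0,0,0,0,0],[0,0,0,0,0]]]}}

```text
time: 54.7
position: [0.6724, -0.1631, 0.0916]
tool_rot: [-3.142, 0.0, 0.0]
ft_force: [-0.3, 1.0, -0.0]
grip_width: 0.189
grip_force: 15.0
```

>>> {"api": "inch_along", "payload": {"offsets": [[[0,-0.0123,0,0,0],[-0.0015,-0.0245,0,0,0],[-0.0043,-0.0365,0,0,0],[-0.0086,-0.048,0,0,0],[-0.0141,-0.059,0,0,0],[-0.0209,-0.0692,0,0,0],[-0.0289,-0.0786,0,0,0],[-0.0379,-0.087,0,0,0],[-0.0478,-0.0943,0,0,0],[-0.0585,-0.1003,0,0,0],[-0.0698,-0.1051,0,0,0],[-0.0817,-0.1085,0,0,0],[-0.0938,-0.1105,0,0,0],[-0.1,-0.111,0,0,0],[-0.1061,-0.1111,0,0,0],[-0.111,-0.111,0,0,0],[-0.1145,-0.1106,0,0,0],[-0.1145,-0.1106,0,0,0]]]}}

```text
time: 56.5
position: [0.5576, -0.0523, 0.0919]
tool_rot: [-3.141, 0.0, 0.0]
ft_force: [1.5, -0.5, 4.2]
grip_width: 0.189
grip_force: 15.0
```

>>> {"api": "inch_along", "payload": {"offsets": [[[-0.002,0.0002,0,0,0],[-0.004,0.0004,0,0,0],[-0.004,0.0004,0,0,0]]]}}

```text
time: 56.8
position: [0.554, -0.0525, 0.0918]
tool_rot: [-3.141, -0.0, -0.0]
ft_force: [1.2, 1.0, 4.3]
grip_width: 0.184
grip_force: 15.0
```

>>> {"api": "inch_along", "payload": {"offsets": [[[-0.002,0.0002,0,0,0],[-0.003,0.0003,0,0,0],[-0.003,0.0003,0,0,0]]]}}

```text
time: 57.1
position: [0.5529, -0.0526, 0.0919]
tool_rot: [-3.141, -0.0, -0.007]
ft_force: [6.8, 0.5, 0.0]
grip_width: 0.19
grip_force: 15.0
```

>>> {"api": "inch_along", "payload": {"offsets": [[[-0.001,0,0,0,0],[-0.001,0,0,0,0],[0,0,0,0,0.5],[0,0,0,0,0.6],[0,0,0,0,0.6],[0,0,0,0,0.6],[0,0,-0.04,0,0.6],[0,0,-0.09,0,0.6],[-0.04,0.02,-0.13,0,0.6],[-0.08,0.02,-0.15,0,0.6],[-0.08,0.02,-0.15,0,0.6],[-0.08,0.02,-0.15,0,0.6]]]}}

```text
time: 58.3
position: [0.4707, -0.0737, 0.2425]
tool_rot: [3.14, -0.002, 0.003]
ft_force: [0.1, 0.2, -1.4]
grip_width: 0.601
grip_force: 0.0
```

Run:
```python
from h import *
im,st=snap("wrist","w27");print(st)
print("pred knob closed",proj("wrist",[.5525,-.0526,.112],st))
d=im.astype(int).sum(2);hs=cv2.cvtColor(im,cv2.COLOR_BGR2HSV);m=((hs[:,:,0]>18)&(hs[:,:,0]<32)&(hs[:,:,1]>150)&(hs[:,:,2]>80)).astype(np.uint8)
n,l,s,c=cv2.connectedComponentsWithStats(m);i=1+np.argmax(s[1:,4]);r=cv2.minAreaRect(np.argwhere(l==i)[:,::-1].astype(np.float32));print(r)
q=[onz("wrist",p,.083,st)[:2] for p in cv2.boxPoints(r)];print(q)
e=max((q[k]-q[(k+1)%4] for k in range(4)),key=lambda e:np.hypot(*e));print("plate dir",np.arctan2(e[1],e[0])%np.pi,"carrier y",1.571+.109)
tray("t4");floor("t4")
a,b=cv2.imread("pics/top0.png"),cv2.imread("pics/t4.png")
for nm,(x0,y0,x1,y1) in dict(bottle=(222,148,248,182),piston=(180,158,210,192),pot=(262,156,284,178)).items(): print(nm,np.abs(a[y0:y1,x0:x1].astype(int)-b[y0:y1,x0:x1]).mean())
red(b,range(225,280,6),100,215)
```

```text
w27 [[0.4707, -0.0737, 0.2425], [3.1398, -0.0022, 0.0032]]
(array([ 0.47069759, -0.07366185,  0.24248518]), array([ 3.13978555e+00, -2.22558824e-03,  3.20653295e-03]))
pred knob closed [251.8 112.6]
((293.9793395996094, 102.71824645996094), (79.01419067382812, 161.8447265625), 83.51692199707031)
[array([ 0.5918, -0.0094]), array([ 0.608 , -0.1662]), array([ 0.534 , -0.1808]), array([ 0.5158, -0.0146])]
plate dir 1.6798683445409825 carrier y 1.68
tray match 0.533 shift px -22 13
t4 1801 [71. 46.] 1.1 [[0.4191, 0.4844], [0.5349, 0.4879], [0.5306, 0.3103], [0.4147, 0.3092]] centre [0.4744 0.398 ]
bottle 12.495098039215685
piston 13.33921568627451
pot 14.771349862258953
225 []
231 []
237 []
243 []
249 []
255 []
261 [(101, 104), (111, 114), (123, 126), (133, 136), (145, 148)]
267 [(101, 104), (111, 114), (123, 126), (133, 136), (145, 148)]
273 [(105, 110)]
279 []
```

```bash
python3 -c "
from bench import ctrl, cams, close_job
print(close_job())"
```

```text
the job is handed in; nothing more can be done
None
```

I handed the job in at about 58 s: I pulled all three clips with the pick and laid them in the tray, stowed the pick with the blue jaw closed over its shank, and swung the cover shut against its stop. I never moved the arm near the bottle, piston or grease pot, but a final image comparison of where they stand was inconclusive.

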